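# Cure lacquered wheels in the UV box: load, shut, key-lock, set the dwell dial, start

### The job

Cure the lacquered wooden wheels in the UV curing box: lay every wheel from the white board flat on the floor of the chamber, side by side, shut the lid, then lock the lid by turning its latch clockwise to the stop with the square T-key, and stand the key back in its wooden block. Set the pointer dial to the three-dot mark, and only with the lid locked and the dial on three dots twist the winged start switch clockwise to its stop and let it spring back. Leave the glue bottle and the turned knob where they stand.

Things in the scene. Friction and masses are not known exactly. Their poses are not given: they have to be found in the camera images.
- unit: grey UV curing box on the bench, 200 (x) x 360 (y) x 85 mm high, fixed. Origin: centre of its underside; x away from the robot side (front) to the hinge side (back), y to the left, z up. Left part (y from -40 to 180 mm): open-topped chamber under a lid, rim at z 85 mm. Right part (y from -180 to -40 mm): flat control deck at z 85 mm with latch at (-50, -68), selector dial at (38, -112) and start switch at (-63, -146) mm. All three turn about vertical axes.
- chamber (a point): centre of the chamber floor, axes as the unit's. The floor is a flat 170 (x) x 200 (y) mm, 35 mm below the rim, room for four wheels in two rows of two; walls 15 mm thick front and back, 10 mm left and right.
- lid (a joint): angle of the lid, rad: 0 shut, 1.8 fully open (leaning a little back). A stiff friction hinge (about 0.5 N m) holds it at any angle; it must be brought right down to 0, a light press on top does no harm. The lid is 195 x 216 x 5 mm with a raised hood 172 mm wide whose top stands 18.5 mm above the hinge axis when shut.
- lid_hinge (a point): middle of the lid's hinge axis, which runs along the unit's y at the back of the chamber, 95.5 mm behind the chamber's centre and 88 mm above the bench.
- lid_handle (a point): middle of the lid's bar handle: a round steel bar 12 mm thick, 84 mm long, parallel to the hinge axis and 226.5 mm from it, 32.5 mm clear of the lid's front edge. With the lid shut it hangs in front of the box at 88 mm height; with the lid upright it is on top. Site axes turn with the lid: x points from the handle to the hinge, y along the bar.
- latch (a joint): angle of the lid latch, rad: 0 unlocked (steel tongue beside the lid), grows clockwise seen from above to its stop at 1.2 (tongue over the lid's right edge). Friction about 0.06 N m, stays where left; counts as locked past 1.05.
- latch_mouth (a point): centre of the latch's square socket at its mouth, 99 mm above the bench: 13.6 mm square, 22 mm deep, opening upwards, sides along the point's x and y axes, which turn with the latch. A key in it has some 8 degrees of play each way.
- key: steel T-key. Origin: centre of the tip of its 12 mm square shank (tapered over the last 7 mm to 7.6 mm); z up along the shank, shank sides along x and y. Its T-bar, 76 mm along x, 14 mm wide (y) and 16 mm high, is centred 90 mm above the tip, top at 98 mm. About 0.11 kg.
- key_block: beech key block fixed on the bench, 85 x 85 x 45 mm. Origin: centre of its underside. In the middle of its top a 15 mm square hole, 36 mm deep (its floor 9 mm above the origin), sides along the block's x and y; the key stands upright in it.
- selector (a joint): angle of the dwell dial, rad, grows clockwise seen from above. Spring detents every 0.785: 0 off (ring mark), 0.785 one dot, 1.571 two dots, 2.356 three dots, 3.142 four dots; let go within about 0.25 rad of one, the knob snaps into it. Detent torque about 0.1 N m. It starts at off.
- selector_grip (a point): grip point of the dial's black pointer knob, on its axis, 116 mm above the bench: a bar 40 mm long (along the point's x), 13 mm wide, from 91.5 to 125.5 mm above the bench, on a round skirt 45 mm across whose top is at 92.5 mm. x points to the nose with the white line, which is the pointer; it points along the unit's +y at off.
- start (a joint): angle of the start switch, rad: 0 at rest, grows clockwise seen from above to its stop at 0.9; a spring (0.025 N m at rest, 0.1 at the stop) turns it back when let go. Counts as at its stop past 0.8.
- start_grip (a point): grip point of the winged steel start switch, on its axis, 119 mm above the bench: a wing 46 mm long (along the point's x), 12 mm wide, from 97 to 129 mm above the bench, on a round hub 34 mm across (top at 97 mm) over a collar whose top is at 89 mm.
- board: white melamine drying board fixed on the bench, 235 x 235 x 12 mm, on which the wheels lie at the start. Origin: centre of its underside.
- wheel_a: turned wooden wheel, 60 mm across, 15 mm thick, lying flat; two to four such wheels are there, the others are absent. Origin: centre of its underside, z its axis.
- wheel_b: turned wooden wheel, 60 mm across, 15 mm thick, lying flat; two to four such wheels are there, the others are absent. Origin: centre of its underside, z its axis.
- wheel_c: turned wooden wheel, 60 mm across, 15 mm thick, lying flat; two to four such wheels are there, the others are absent. Origin: centre of its underside, z its axis.
- wheel_d: turned wooden wheel, 60 mm across, 15 mm thick, lying flat; two to four such wheels are there, the others are absent. Origin: centre of its underside, z its axis.
- glue_bottle: white glue bottle, 55 mm across, 152 mm tall, standing on the bench; leave it alone. Origin: centre of its underside.
- turned_knob: turned wooden knob, 45 mm across, 56 mm tall, standing on the bench; leave it alone. Origin: centre of its underside.
Things that resemble listed ones, but are neither listed nor needed, are in the scene too. What is shaped like the wheel_c but green is not meant.

How it is judged (in metres and radians):
On the way, in this order (a step that is already met when the one before it is completed fails the run):
1. all wheels lie flat on the chamber floor and the lid is shut (x of wheel_a in the frame of chamber between -0.058 and 0.058 m and y of wheel_a in the frame of chamber between -0.073 and 0.073 m and z of wheel_a in the frame of chamber between -0.005 and 0.006 m and angle between each of wheel_a, wheel_b, wheel_c, wheel_d's own z axis and vertical below 0.12 rad and x of wheel_b in the frame of chamber between -0.058 and 0.058 m and y of wheel_b in the frame of chamber between -0.073 and 0.073 m and z of wheel_b in the frame of chamber between -0.005 and 0.006 m and x of wheel_c in the frame of chamber between -0.058 and 0.058 m and y of wheel_c in the frame of chamber between -0.073 and 0.073 m and z of wheel_c in the frame of chamber between -0.005 and 0.006 m and x of wheel_d in the frame of chamber between -0.058 and 0.058 m and y of wheel_d in the frame of chamber between -0.073 and 0.073 m and z of wheel_d in the frame of chamber between -0.005 and 0.006 m and value of joint lid below 0.03 rad), for 0.2 s.
2. the key, in the latch's socket, has turned the latch to its stop with the lid shut (value of joint lid below 0.03 rad and value of joint latch above 1.05 rad and horizontal distance between key and latch_mouth below 0.005 m and z of key in the frame of latch_mouth below -0.012 m), for 0.2 s.
3. with the lid shut and locked and the dial on three dots, the start switch is twisted to its stop (value of joint lid below 0.03 rad and value of joint latch above 1.05 rad and value of joint selector between 2.236 and 2.476 rad and value of joint start above 0.8 rad), for 0.1 s.
At the end, for the whole second after the job is handed in: wheels flat (0.12 rad) on the chamber floor; lid shut (under 0.03 rad); latch past 1.05 rad; key at rest upright in its block (tip within 8 mm of the hole axis, 7 mm of its floor); dial at 2.356 within 0.12 rad; start switch sprung back (under 0.06 rad) (all of step 1 and value of joint latch above 1.05 rad and value of joint selector between 2.236 and 2.476 rad and horizontal distance between key and key_block below 0.008 m and z of key in the frame of key_block below 0.016 m and angle between key's own z axis and vertical below 0.2 rad and value of joint start below 0.06 rad and linear speed of key below 0.02 m/s); the robot touches nothing.
It fails at once if the start switch was twisted while the lid was not shut and locked or the dial not on three dots (value of joint start above 0.5 rad and not (value of joint lid below 0.03 rad and value of joint latch above 1.05 rad and value of joint selector between 2.236 and 2.476 rad)).
It fails at once if the glue bottle was moved or tipped (distance of glue_bottle from where it was at the start of the episode above 0.03 m or angle between glue_bottle's own z axis and vertical above 0.5 rad).
It fails at once if the turned knob was moved or tipped (distance of turned_knob from where it was at the start of the episode above 0.03 m or angle between turned_knob's own z axis and vertical above 0.5 rad).
Of wheel_a, wheel_b, wheel_c, wheel_d only 2 to 4 are there at a start; the rules pass over those that are not, and their reading is None.
At some moment in a run one of wheel_a, wheel_b, wheel_c, wheel_d may be knocked a few centimetres aside while the robot is not near it.
It also fails if it takes over 210 s, if anything falls off the work surface, if the arm or the gripper's body presses on something with over 40 N, if the wrist force passes 120 N, or if a joint passes its speed limit or range.

### The arm

A 6-joint arm with a two-finger parallel gripper is mounted at the origin on a cart in front of the work surface, level with it; the furniture and walls round the work are solid. World frame = base frame: x ahead of the robot, y to its left, z up, the work surface at z = 0. Lengths are in mm, angles in degrees, forces in N, time in s.
With the tool pointing down it reaches from about 300 to 850 mm from the base axis. Payload 4.2 kg.
Tool frame: the origin (TCP) lies at the very end of the fingers, on their centre line; the grasp point (between the pads) lies 19 mm behind it (env.grasp_offset is the distance from the TCP to the grasp point, in mm); z points along the fingers, y is the line along which they close (so a half turn about z gives the same grasp; the last joint's range is limited). The gripper opens to 91 mm and grips with 3 to 60 N. Pads are 32 mm wide; open, the fingers measure 118 mm over their backs; the gripper's body (76 mm by 178 mm) begins 60 mm behind the grasp point.
Start: joints at [71.906, 18.312, 89.639, -0, 72.044, -1.146], TCP at [167.618, 550.043, 213.976] pointing down, gripper open.
Joint ranges: [-177.97, 177.97], [-48.28, 115.42], [12.27, 149.76], [-77.06, 257.06], [2.81, 150.46], [-146.56, 146.56]. Speed limits (degrees/s): [147.25, 147.25, 180, 180, 180, 180].

### API

Orientations are given as [roll, pitch, yaw] about the fixed x, y, z axes, in that order (R = Rz(yaw) Ry(pitch) Rx(roll)).
In Python, from workcell import env, eyes gives the robot as it stands.
- The arm moves only by the tool send_rows, never from a script. Its arguments are lists of equal length, an entry for each row: "grip": the opening, from -1 (shut) to 1 (fully open), so that 0 is half open; "xyz": the shift along the world's x, y, z in m, a list of three; "yaw": the turn about the world's z in degrees. A call has 1 to 8 rows; each row is the pose to reach, as a shift and turn from the pose commanded when the call began; what a row does not reach only later rows make up. A row lasts 1/12 s, in which the tool goes at most 41.7 mm and 7.16 degrees, less where a joint would pass 70% of its speed; a pose out of reach is approached as far as the arm can. A call with a gripper value outside its range is refused whole. The fingers move at their own pace and stop on an object; "grip_force" is the grip in N (left out, the last holds). Time passes only in rows, so rows that repeat a pose let the fingers close. It gives the time, the measured TCP pose, the force, the opening and the grip force at its end, in the units of the state.
- env.state(): the state, without advancing time (a new reading comes with each control period).
- eyes.grab_frame(name): name is "scene" or "top"; returns a dict with "frame" (420x560x3 uint8, red, green, blue), "fx", "fy", "cx", "cy" (pixels), "pose" (4x4, takes a point from camera to world coordinates). Camera axes: x right, y down, z forward; pixel columns grow to the right and rows downward; lengths in mm; the calibration is good to about 2 mm. A picture is of the moment at which its call begins. There is no depth.
- env.job_done(): hands the job in; it is judged then, once.
The state is a dict: "time_s": time; "qpos": joint angles; "qvel": joint speeds; "effort": joint torques, N m; "ee_pos": TCP position; "ee_rot": TCP orientation; "force": force on the tool from outside, world axes, zero at the start; "torque": the same for the moment, N m; "gripper_width": finger opening in mm; "gripper_force": force on a finger pad.
Only numpy, scipy, OpenCV 4.12 (cv2) and the standard library are available. Lean on these libraries where they do the work, as an engineer would, in place of code of your own. Each camera call takes 0.05 s, during which the arm holds its last target. There are 200 camera calls.

## Working session

There is one attempt and no reset: what is moved stays moved. The work goes in short steps, Python scripts to look and compute and a tool call to move; the robot and the scene stay as the last step left them, time stands still between calls to the robot, and variables do not carry over. Pictures are saved under pics/ and viewed, at most 14 in all, crops included, and the job is handed in when it is done.

Besides the shell and the picture viewer there is one more tool, called after "Call:" by a JSON object that holds its "method" and its "body", one argument or row to a line. send_rows: Moves the arm, as the interface text tells. Its arguments: {"type":"object","properties":{"grip":{"type":"array"},"xyz":{"type":"array"},"yaw":{"type":"array"},"grip_force":{"type":"number"}},"required":["grip","xyz","yaw"]}

```bash
ls; mkdir -p pics
cat > h.py <<'E'
import numpy as np, cv2
from workcell import env, eyes
def grab(n,f):
    g=eyes.grab_frame(n); cv2.imwrite(f'pics/{f}.png',cv2.cvtColor(g['frame'],cv2.COLOR_RGB2BGR))
    np.savez(f'pics/{f}.npz',**{k:g[k] for k in('fx','fy','cx','cy','pose','frame')}); return g
def ld(f): return np.load(f'pics/{f}.npz')
def px2w(g,u,v,z):
    P=np.array(g['pose']); d=P[:3,:3]@np.array([(u-g['cx'])/g['fx'],(v-g['cy'])/g['fy'],1]); o=P[:3,3]
    return np.round(o+d*(z-o[2])/d[2],1)
def w2px(g,p):
    P=np.array(g['pose']); c=P[:3,:3].T@(np.array(p)-P[:3,3]); return np.round([g['fx']*c[0]/c[2]+g['cx'],g['fy']*c[1]/c[2]+g['cy']],1)
def crop(f,x0,y0,x1,y1,s,out):
    im=cv2.imread(f'pics/{f}.png')[y0:y1,x0:x1]; cv2.imwrite(f'pics/{out}.png',cv2.resize(im,None,fx=s,fy=s,interpolation=cv2.INTER_CUBIC))
E
python3 -c "
from h import *
for n in('scene','top'):
    g=grab(n,n+'0'); print(n,g['fx'],g['cx'],g['cy'],np.round(g['pose'],3).tolist())
a=[cv2.imread('pics/%s0.png'%n) for n in('scene','top')]
print(env.state())
crop('top0',0,0,560,420,1.42,'top0v');crop('scene0',0,0,560,420,1.42,'scene0v')"
```

```text
pics
scene 393.23827029406607 278.9303487852857 207.17684900742432 [[0.439, -0.687, 0.579, -157.263], [-0.899, -0.332, 0.287, -236.258], [-0.005, -0.647, -0.763, 1017.779], [0.0, 0.0, 0.0, 1.0]]
top 476.6114833103913 281.00676973445553 214.7135134414533 [[-0.006, -0.996, 0.087, 410.729], [-1.0, 0.005, -0.007, 97.688], [0.007, -0.087, -0.996, 1521.27], [0.0, 0.0, 0.0, 1.0]]
{'time_s': 0.1, 'qpos': array([ 7.19074461e+01,  1.83477710e+01,  8.96979267e+01,  1.29230211e-03,
        7.20415446e+01, -1.14424738e+00]), 'qvel': array([-0.02050093, -0.14643794, -0.17067764,  0.03614513, -0.08149726,
       -0.00264884]), 'effort': array([ 2.05373190e-04, -4.13340962e+01, -2.32513690e+01,  7.29662832e-02,
        4.21818614e-02, -4.88103569e-05]), 'ee_pos': array([167.4617788 , 549.62944335, 213.21649895]), 'ee_rot': array([-1.79912800e+02, -2.97067802e-03,  1.63051292e+02]), 'force': array([ 0.2701043 , -0.19910371, -0.01598526]), 'torque': array([-0.00073688,  0.01347816, -0.02276127]), 'gripper_force': 0.0, 'gripper_width': 90.89790139160107}
```

View pics/top0v.png

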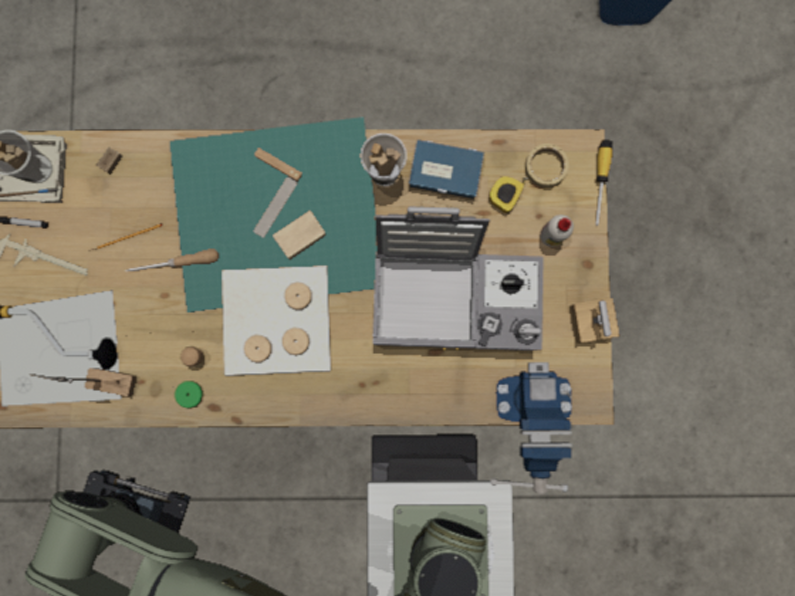

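View pics/scene0v.png

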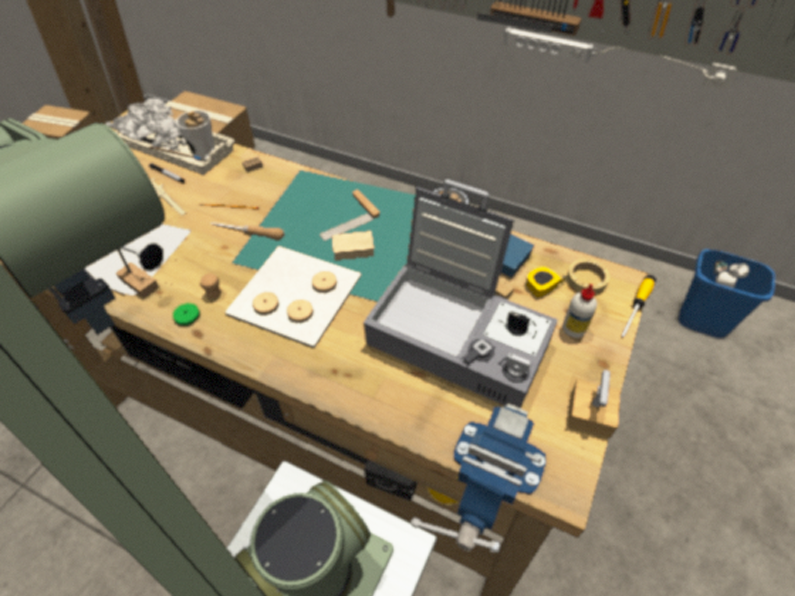

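The top view shows three wheels on the board at about (299,295), (295,341), (257,348), the open box at about (460,300), and the key in its block at (600,320). The bottle is at (560,228) and the knob at (191,357). The green wheel at (188,394) is a decoy.

```bash
python3 -c "
from h import *
crop('top0',255,140,440,255,4.3,'topc');crop('scene0',250,120,450,310,3.1,'scenec')
g=ld('top0'); im=g['frame'].astype(int)
# wheels: wood coloured on white board
sub=im[180:270,150:240]; m=((sub[...,0]-sub[...,2])>35).astype(np.uint8)
n,l,s,c=cv2.connectedComponentsWithStats(m)
for i in range(1,n):
  if 100<s[i][4]<1500: print(s[i],c[i]+[150,180],px2w(g,*(c[i]+[150,180]),27))
w=((sub.min(2)>150)).astype(np.uint8)
n,l,s,c=cv2.connectedComponentsWithStats(w);print(s[1:3])
for p in [(158,189),(231,187),(232,261),(159,263)]: print(px2w(g,*p,12))
"
```

```text
[ 51  19  18  19 262] [209.38931298 207.82442748] [563.8 311.9  27. ]
[   0   27   90   63 1364] [198.77492669 249.45527859] [433.3 344.1  27. ]
[ 49  51  18  19 264] [207.57954545 239.83712121] [463.2 316.9  27. ]
[ 22  56  19  19 273] [180.88644689 244.98534799] [447.6 400.1  27. ]
[[   6    7   77   77 4528]
 [  58   60    2    1    2]]
[626.5 478.2  12. ]
[631.9 245.6  12. ]
[396.7 241.7  12. ]
[391.8 471.1  12. ]
```

View pics/topc.png

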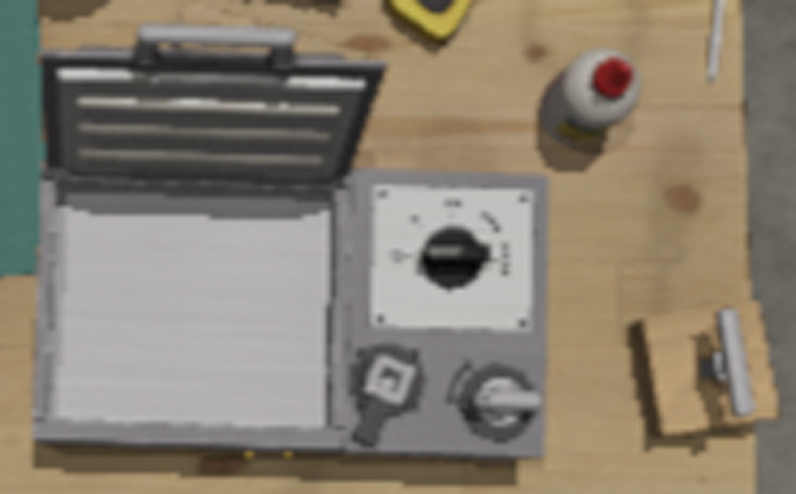

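View pics/scenec.png

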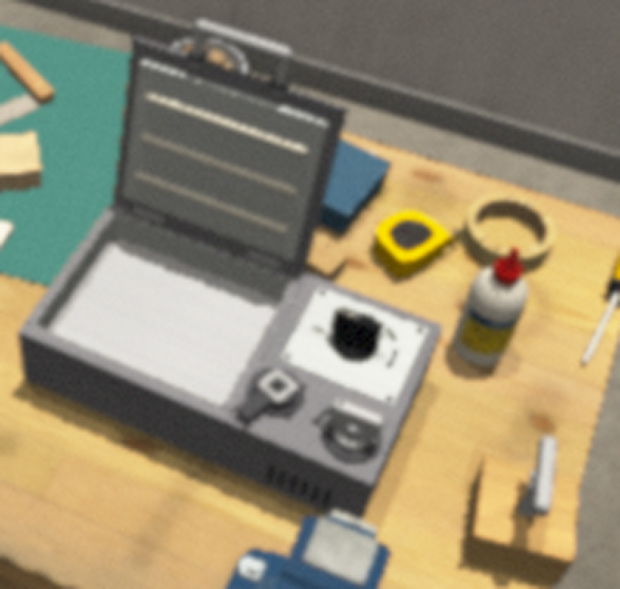

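Both crops show the box corners, dial, latch socket and key block clearly; in topc the latch is at (390,380), the T-bar at (735,362), and the block top corners at (640,322), (757,300), (775,415), (655,437). I'll fit the poses jointly from both views.

```bash
cat > fit.py <<'E'
from h import *
from scipy.optimize import least_squares
T=ld('top0');S=ld('scene0')
tp=lambda u,v:(T,u/4.3+255,v/4.3+140)
sp=lambda u,v:(S,u/3.1+250,v/3.1+120)
def fit(obs,x0):
    def f(x):
        c,s=np.cos(x[2]),np.sin(x[2]);r=[]
        for (g,u,v),p in obs:
            w=[x[0]+c*p[0]-s*p[1],x[1]+s*p[0]+c*p[1],p[2]]
            r+=list(w2px(g,w)-[u,v])
        return np.array(r)
    q=least_squares(f,x0,loss='soft_l1',diff_step=1e-3); print(np.round(q.x,3),np.degrees(q.x[2])); print(np.round(f(q.x).reshape(-1,2),1).tolist()); return q.x
U=[(tp(35,438),(-100,180,85)),(tp(548,173),(100,-180,85)),(tp(546,455),(-100,-180,85)),
(tp(390,380),(-50,-68,99)),(tp(452,258),(38,-112,92)),
(sp(365,483),(-100,-180,85)),(sp(440,326),(100,-180,85)),(sp(27,343),(-100,180,85)),(sp(277,383),(-50,-68,99)),
]
u=fit(U,[480,0,0.])
K=[(tp(640,322),(42.5,42.5,45)),(tp(757,300),(42.5,-42.5,45)),(tp(775,415),(-42.5,-42.5,45)),(tp(655,437),(-42.5,42.5,45)),
(sp(486,458),(42.5,42.5,45)),(sp(577,560),(-42.5,-42.5,45)),(sp(474,542),(-42.5,42.5,45))]
k=fit(K,[450,-270,0.15])
print('bar ends',px2w(*tp(731,312),107),px2w(*tp(743,412),107),px2w(*tp(737,362),107))
print('bar ends S',px2w(*sp(548,440),107),px2w(*sp(541,508),107))
c,s=np.cos(u[2]),np.sin(u[2]); W=lambda x,y:np.round([u[0]+c*x-s*y,u[1]+s*x+c*y],1)
print('latch',W(-50,-68),'dial',W(38,-112),'start',W(-63,-146),'chamber',W(0,70))
print('handle top obs',[px2w(*tp(x,y),310) for x,y in((140,34),(294,38))],[px2w(*sp(x,y),310) for x,y in((198,24),(290,48))])
for n,p in dict(bottle=(590,100)).items(): print(n,px2w(*tp(*p),100))
print('knob',px2w(T,191/1.42,357/1.42,40))
E
python3 fit.py
```

```text
[540.703   0.      0.   ] 0.0
[[-12.8, 4.5], [-14.0, -0.2], [-12.1, -0.1], [-12.7, 0.7], [-13.3, 0.0], [-9.5, -5.0], [-12.5, -6.0], [-15.5, -5.3], [-12.4, -3.7]]
[ 5.02506e+02 -3.46142e+02  1.51000e-01] 8.649431724285131
[[0.6, -0.4], [0.2, 0.4], [1.0, 0.7], [2.0, -0.2], [-0.5, -0.6], [-0.8, 0.5], [0.3, -2.1]]
bar ends [ 538.2 -342.8  107. ] [ 468.7 -348.9  107. ] [ 503.3 -345.9  107. ]
bar ends S [ 534.  -339.6  107. ] [ 464.2 -349.1  107. ]
latch [490.7 -68. ] dial [ 578.7 -112. ] start [ 477.7 -146. ] chamber [540.7  70. ]
handle top obs [array([689.4,  70.8, 310. ]), array([686.5, -21.8, 310. ])] [array([689.8,  70.5, 310. ]), array([694.1, -17.2, 310. ])]
bottle [ 689.1 -250.3  100. ]
knob [428.2 540.4  40. ]
```

```bash
sed -i 's/return np.round(\[g\[.fx.\]\*c\[0\].*$/return np.array([g["fx"]*c[0]\/c[2]+g["cx"],g["fy"]*c[1]\/c[2]+g["cy"]])/' h.py; sed -i "s/diff_step=1e-3/x_scale=[100,100,.3]/; s/\[480,0,0.\]/[540,-40,0.]/" fit.py; python3 fit.py
```

```text
[ 5.45411e+02 -3.93600e+01 -3.50000e-02] -2.0055961820495365
[[-0.9, 0.8], [-0.0, 0.2], [-0.3, 0.4], [-0.2, -0.1], [0.1, -0.3], [2.9, 0.4], [1.2, -0.7], [-3.2, -3.8], [0.4, 0.3]]
[ 5.02325e+02 -3.45583e+02  1.70000e-01] 9.726427414218172
[[0.2, -0.1], [-0.3, 0.3], [1.0, 0.4], [2.1, 0.1], [-1.0, -0.5], [-0.7, 0.3], [0.4, -1.9]]
bar ends [ 538.2 -342.8  107. ] [ 468.7 -348.9  107. ] [ 503.3 -345.9  107. ]
bar ends S [ 534.  -339.6  107. ] [ 464.2 -349.1  107. ]
latch [ 493.1 -105.6] dial [ 579.5 -152.6] start [ 477.3 -183.1] chamber [547.9  30.6]
handle top obs [array([689.4,  70.8, 310. ]), array([686.5, -21.8, 310. ])] [array([689.8,  70.5, 310. ]), array([694.1, -17.2, 310. ])]
bottle [ 689.1 -250.3  100. ]
knob [428.2 540.4  40. ]
```

Call:
{"method": "send_rows", "body": {
  "grip": [1,1,1,1,1,1,1,1],
  "xyz": [
    [0.03,-0.018,0],
    [0.06,-0.036,0],
    [0.09,-0.054,0],
    [0.12,-0.072,0],
    [0.15,-0.09,0],
    [0.18,-0.108,0],
    [0.2,-0.12,0],
    [0.2,-0.12,0]
  ],
  "yaw": [-2,-4,-6,-8,-10,-12,-14,-15],
  "grip_force": 20
}}

```text
time_s: 0.77
ee_pos: [371.1, 427.5, 213.5]
ee_rot: [-180.0, 0.1, 147.7]
force: [0.1, -0.1, 0.2]
gripper_width: 91.0
gripper_force: 0.0
```

Call:
{"method": "send_rows", "body": {
  "grip": [1,1,1,1,1,1,1,1],
  "xyz": [
    [0.03,-0.018,-0.01],
    [0.06,-0.036,-0.02],
    [0.09,-0.054,-0.04],
    [0.12,-0.072,-0.06],
    [0.15,-0.09,-0.08],
    [0.18,-0.108,-0.1],
    [0.1962,-0.1181,-0.12],
    [0.1962,-0.1181,-0.12]
  ],
  "yaw": [0,0,0,0,0,0,0,0]
}}

```text
time_s: 1.43
ee_pos: [564.2, 308.7, 88.9]
ee_rot: [-179.6, -0.2, 147.9]
force: [-1.0, 0.2, 0.0]
gripper_width: 91.1
gripper_force: 0.0
```

```bash
python3 -c "
from h import *
grab('scene','s1');grab('top','t1')
a=cv2.imread('pics/s1.png')[150:290,140:300];b=cv2.imread('pics/t1.png')[150:290,140:300]
cv2.imwrite('pics/m1.png',cv2.resize(np.hstack([a,b]),None,fx=2.45,fy=2.45,interpolation=2)); print(env.state()['ee_pos'],env.state()['ee_rot'])
crop('top0',325,215,390,250,12,'lat0')"
```

```text
[562.96861018 311.79551969  92.75279652] [-1.79870399e+02 -1.28483917e-01  1.47985668e+02]
```

View pics/m1.png

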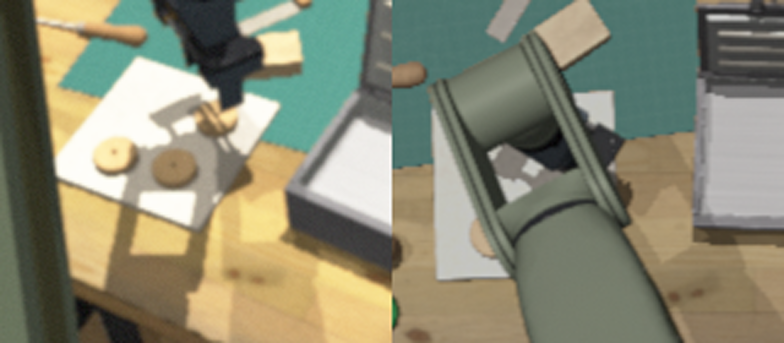

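View pics/lat0.png

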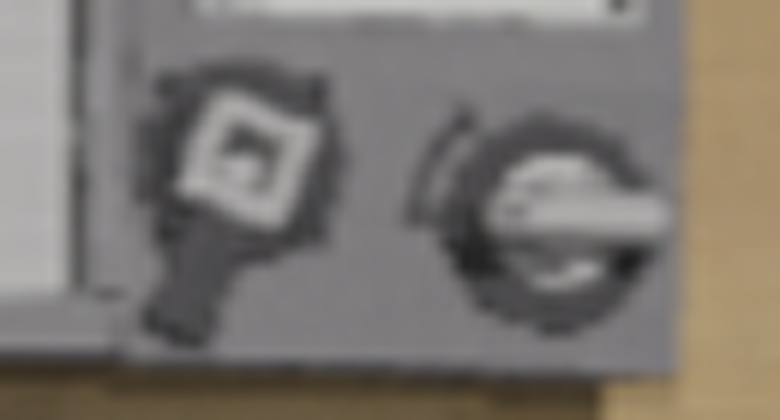

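The gripper sits over wheel A, and all three wheels are where they were measured. In lat0 the latch socket is at (250,158), turned about -20°. I'll descend, grip and carry wheel A to slot 2 (579,-16).

Call:
{"method": "send_rows", "body": {
  "grip": [1,1,1,1,-0.2,-0.2,-0.2,-0.2],
  "xyz": [
    [0,0,-0.03],
    [0,0,-0.06],
    [0,0,-0.0785],
    [0,0,-0.0785],
    [0,0,-0.0785],
    [0,0,-0.0785],
    [0,0,-0.0785],
    [0,0,-0.0785]
  ],
  "yaw": [0,0,0,0,0,0,0,0]
}}

```text
time_s: 2.2
ee_pos: [564.1, 312.7, 16.9]
ee_rot: [179.9, 0.1, 148.1]
force: [-0.1, 0.0, 0.1]
gripper_width: 67.3
gripper_force: 0.0
```

Call:
{"method": "send_rows", "body": {
  "grip": [-0.2,-0.2,-0.2,-0.2,-0.2,-0.2,-0.2,-0.2],
  "xyz": [
    [0,0,0],
    [0,0,0.03],
    [0,0,0.06],
    [0,0,0.09],
    [0,0,0.12],
    [0,0,0.14],
    [0,0,0.14],
    [0,0,0.14]
  ],
  "yaw": [0,0,0,0,0,0,0,0]
}}

```text
time_s: 2.87
ee_pos: [564.3, 312.1, 156.9]
ee_rot: [179.9, 0.1, 148.0]
force: [-0.7, -0.8, 0.1]
gripper_width: 58.8
gripper_force: 20.0
```

Call:
{"method": "send_rows", "body": {
  "grip": [-0.2,-0.2,-0.2,-0.2,-0.2,-0.2,-0.2,-0.2],
  "xyz": [
    [0.002,-0.03,0],
    [0.004,-0.065,0],
    [0.006,-0.1,0],
    [0.008,-0.135,0],
    [0.01,-0.17,0],
    [0.012,-0.205,0],
    [0.013,-0.24,0],
    [0.014,-0.265,0]
  ],
  "yaw": [4,8,12,16,20,24,28,30]
}}

```text
time_s: 3.53
ee_pos: [576.3, 44.0, 153.4]
ee_rot: [-179.9, -0.2, 178.1]
force: [-0.6, 0.6, -0.2]
gripper_width: 59.3
gripper_force: 20.0
```

Call:
{"method": "send_rows", "body": {
  "grip": [-0.2,-0.2,-0.2,-0.2,-0.2,-0.2,-0.2,-0.2],
  "xyz": [
    [0.001,-0.03,0],
    [0.001,-0.05,-0.01],
    [0.001,-0.0627,-0.03],
    [0.001,-0.0627,-0.06],
    [0.001,-0.0627,-0.08],
    [0.001,-0.0627,-0.09],
    [0.001,-0.0627,-0.094],
    [0.001,-0.0627,-0.094]
  ],
  "yaw": [0,0,0,0,0,0,0,0]
}}

```text
time_s: 4.2
ee_pos: [578.0, -15.6, 60.1]
ee_rot: [180.0, -0.2, 178.1]
force: [-0.1, 0.1, 0.2]
gripper_width: 59.2
gripper_force: 20.0
```

Call:
{"method": "send_rows", "body": {
  "grip": [-0.2,-0.2,-0.2,-0.2],
  "xyz": [
    [0,0,-0.003],
    [0,0,-0.006],
    [0,0,-0.006],
    [0,0,-0.006]
  ],
  "yaw": [0,0,0,0]
}}

```text
time_s: 4.53
ee_pos: [579.2, -15.6, 56.1]
ee_rot: [180.0, 0.1, 178.1]
force: [-0.1, -0.4, -0.5]
gripper_width: 59.3
gripper_force: 20.0
```

Call:
{"method": "send_rows", "body": {
  "grip": [-0.2,-0.2,-0.2,-0.2],
  "xyz": [
    [0,0,-0.002],
    [0,0,-0.0025],
    [0,0,-0.0025],
    [0,0,-0.0025]
  ],
  "yaw": [0,0,0,0]
}}

```text
time_s: 4.87
ee_pos: [579.5, -15.6, 54.4]
ee_rot: [180.0, 0.1, 178.0]
force: [-0.9, 0.4, 4.8]
gripper_width: 59.3
gripper_force: 20.0
```

Call:
{"method": "send_rows", "body": {
  "grip": [0.6,0.6,0.6,0.6,0.6,0.6,0.6,0.6],
  "xyz": [
    [0,0,0],
    [0,0,0],
    [0,0,0],
    [0,0,0.02],
    [0,0,0.05],
    [0,0,0.08],
    [0,0,0.1],
    [0,0,0.1]
  ],
  "yaw": [0,0,0,0,0,0,0,0]
}}

```text
time_s: 5.53
ee_pos: [581.7, -15.9, 157.7]
ee_rot: [-180.0, 0.5, 178.1]
force: [0.9, -0.5, 0.6]
gripper_width: 72.9
gripper_force: 0.0
```

Call:
{"method": "send_rows", "body": {
  "grip": [1,1,1,1,1,1,1,1],
  "xyz": [
    [-0.01,0.03,0],
    [-0.02,0.065,0],
    [-0.035,0.1,0],
    [-0.047,0.135,0],
    [-0.06,0.17,0],
    [-0.07,0.205,0],
    [-0.082,0.24,0],
    [-0.09,0.265,0]
  ],
  "yaw": [-4,-8,-12,-16,-20,-24,-28,-33]
}}

```text
time_s: 6.2
ee_pos: [487.0, 251.5, 151.9]
ee_rot: [-179.9, -0.1, 144.9]
force: [0.8, 0.4, 0.9]
gripper_width: 91.5
gripper_force: 0.0
```

```bash
python3 -c "
from h import *
g=grab('top','t2'); im=g['frame'].astype(int); grab('scene','s2')
a=cv2.imread('pics/s2.png')[150:290,140:300];b=cv2.imread('pics/t2.png')[150:290,140:340]
cv2.imwrite('pics/m2.png',cv2.resize(np.hstack([a,b]),None,fx=2.2,fy=2.2,interpolation=2)); print(env.state()['ee_pos'],env.state()['ee_rot'])
print('latch',px2w(g,345.8,228.2,99))"
```

```text
[487.07375356 252.38013759 151.86743673] [-1.79969020e+02 -9.83771717e-02  1.45253384e+02]
latch [ 493.1 -106.4   99. ]
```

View pics/m2.png

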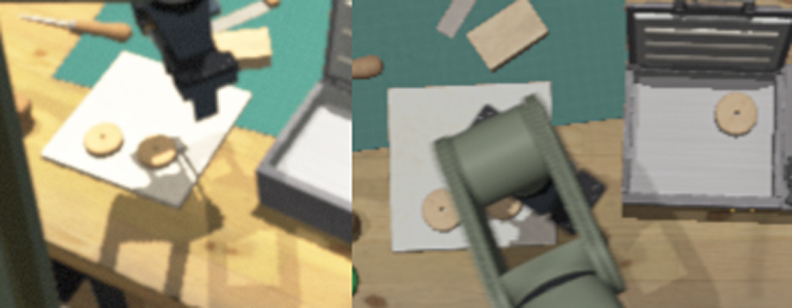

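Wheel A lies flat in the chamber at (737,114), and B and C haven't moved. Next is B.

Call:
{"method": "send_rows", "body": {
  "grip": [1,1,1,1,1,1,1,1],
  "xyz": [
    [-0.012,0.032,0],
    [-0.024,0.0645,-0.01],
    [-0.024,0.0645,-0.04],
    [-0.024,0.0645,-0.07],
    [-0.024,0.0645,-0.1],
    [-0.024,0.0645,-0.12],
    [-0.024,0.0645,-0.137],
    [-0.024,0.0645,-0.138]
  ],
  "yaw": [0,0,0,0,0,0,0,0]
}}

```text
time_s: 6.97
ee_pos: [465.0, 312.7, 13.0]
ee_rot: [-179.9, -0.0, 145.1]
force: [-0.0, -0.1, 0.6]
gripper_width: 91.0
gripper_force: 0.0
```

Call:
{"method": "send_rows", "body": {
  "grip": [-0.2,-0.2,-0.2,-0.2,-0.2,-0.2,-0.2,-0.2],
  "xyz": [
    [0,0,0],
    [0,0,0],
    [0,0,0],
    [0,0,0],
    [0,0,0],
    [0,0,0],
    [0,0,0],
    [0,0,0]
  ],
  "yaw": [0,0,0,0,0,0,0,0]
}}

```text
time_s: 7.63
ee_pos: [464.9, 313.7, 15.2]
ee_rot: [180.0, 0.0, 145.1]
force: [0.8, -1.1, 0.6]
gripper_width: 59.0
gripper_force: 20.0
```

Call:
{"method": "send_rows", "body": {
  "grip": [-0.2,-0.2,-0.2,-0.2,-0.2,-0.2,-0.2,-0.2],
  "xyz": [
    [0,0,0.02],
    [0,0,0.05],
    [0,0,0.08],
    [0,0,0.11],
    [0,0,0.135],
    [0,0,0.14],
    [0,0,0.14],
    [0,0,0.14]
  ],
  "yaw": [0,0,0,0,0,0,0,0]
}}

```text
time_s: 8.3
ee_pos: [464.2, 313.4, 154.0]
ee_rot: [-179.9, -0.0, 145.1]
force: [0.5, -0.3, -1.5]
gripper_width: 59.2
gripper_force: 20.0
```

Call:
{"method": "send_rows", "body": {
  "grip": [-0.2,-0.2,-0.2,-0.2,-0.2,-0.2,-0.2,-0.2],
  "xyz": [
    [0.015,-0.03,0],
    [0.03,-0.06,0],
    [0.046,-0.092,0],
    [0.061,-0.124,0],
    [0.077,-0.156,0],
    [0.093,-0.188,0],
    [0.109,-0.22,0],
    [0.118,-0.239,0]
  ],
  "yaw": [4,8,12,16,20,24,28,33]
}}

```text
time_s: 8.97
ee_pos: [582.8, 71.4, 152.2]
ee_rot: [-179.9, -0.2, 178.2]
force: [-0.2, 0.7, 0.5]
gripper_width: 59.0
gripper_force: 20.0
```

Call:
{"method": "send_rows", "body": {
  "grip": [-0.2,-0.2,-0.2,-0.2,-0.2,-0.2,-0.2,-0.2],
  "xyz": [
    [0,0,0],
    [0,0,-0.025],
    [0,0,-0.055],
    [0,0,-0.08],
    [0,0,-0.095],
    [0,0,-0.099],
    [0,0,-0.101],
    [0,0,-0.101]
  ],
  "yaw": [0,0,0,0,0,0,0,0]
}}

```text
time_s: 9.63
ee_pos: [580.8, 75.4, 52.7]
ee_rot: [-180.0, -0.3, 178.0]
force: [-0.3, 0.3, -0.9]
gripper_width: 59.3
gripper_force: 20.0
```

Call:
{"method": "send_rows", "body": {
  "grip": [0.6,0.6,0.6,0.6,0.6,0.6,0.6,0.6],
  "xyz": [
    [0,0,0],
    [0,0,0],
    [0,0,0],
    [0,0,0.02],
    [0,0,0.05],
    [0,0,0.08],
    [0,0,0.1],
    [0,0,0.1]
  ],
  "yaw": [0,0,0,0,0,0,0,0]
}}

```text
time_s: 10.3
ee_pos: [585.7, 75.2, 159.0]
ee_rot: [179.9, 0.6, 178.0]
force: [0.9, -0.6, 0.3]
gripper_width: 72.9
gripper_force: 0.0
```

Call:
{"method": "send_rows", "body": {
  "grip": [1,1,1,1,1,1,1,1],
  "xyz": [
    [-0.012,0.03,0],
    [-0.025,0.06,0],
    [-0.038,0.092,0],
    [-0.051,0.124,0],
    [-0.064,0.156,0],
    [-0.077,0.188,0],
    [-0.09,0.22,0],
    [-0.103,0.25,0]
  ],
  "yaw": [-4,-8,-12,-16,-20,-24,-28,-33]
}}

```text
time_s: 10.97
ee_pos: [478.5, 326.2, 153.0]
ee_rot: [-179.9, -0.0, 144.8]
force: [0.3, 0.1, 0.0]
gripper_width: 91.4
gripper_force: 0.0
```

```bash
python3 -c "
from h import *
g=grab('top','t3'); grab('scene','s3')
a=cv2.imread('pics/s3.png')[150:290,120:340];b=cv2.imread('pics/t3.png')[150:290,140:340]
cv2.imwrite('pics/m3.png',cv2.resize(np.hstack([a,b]),None,fx=1.9,fy=1.9,interpolation=2)); print(env.state()['ee_pos'],env.state()['ee_rot'])
for n,R in(('top',(150,235,50,65)),('scene',(180,215,60,40))):
  for k in('0','3'):
    pass
def wh(g,x0,y0,w,h,z):
  s=g['frame'][y0:y0+h,x0:x0+w].astype(int); m=((s[...,0]-s[...,2])>35).astype(np.uint8); n,l,st,c=cv2.connectedComponentsWithStats(m)
  for i in range(1,n):
    if 60<st[i][4]<900: print(st[i][4],c[i]+[x0,y0],px2w(g,*(c[i]+[x0,y0]),z))
for f in('scene0','s3'): print(f); wh(ld(f),172,200,30,32,19)
print('chamber'); wh(g,262,180,80,70,65)"
```

```text
[477.5479536  328.4409066  152.92861877] [-1.79994129e+02 -1.13269675e-01  1.45245829e+02]
scene0
233 [186.472103   212.54935622] [448.  403.9  19. ]
s3
223 [186.53811659 212.8206278 ] [447.1 403.   19. ]
chamber
275 [284.66181818 201.94181818] [577.   75.4  65. ]
277 [314.07581227 201.20938628] [578.8 -15.1  65. ]
168 [279.80952381 247.2202381 ] [438.1  91.1  65. ]
```

View pics/m3.png

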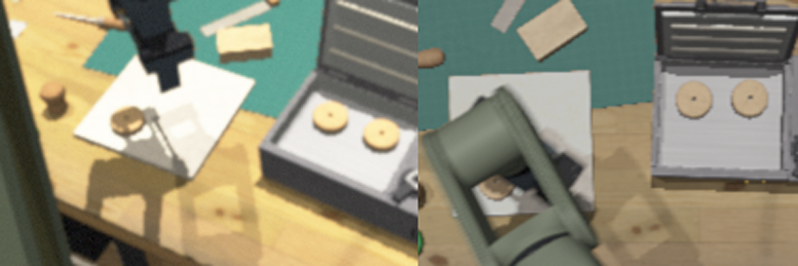

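Two wheels are in the chamber at (577,75) and (579,-15), as intended. C hasn't moved, so I'll fetch it.

Call:
{"method": "send_rows", "body": {
  "grip": [1,1,1,1,1,1,1,1],
  "xyz": [
    [-0.015,0.036,0],
    [-0.03,0.0715,-0.01],
    [-0.03,0.0715,-0.04],
    [-0.03,0.0715,-0.07],
    [-0.03,0.0715,-0.1],
    [-0.03,0.0715,-0.12],
    [-0.03,0.0715,-0.137],
    [-0.03,0.0715,-0.138]
  ],
  "yaw": [0,0,0,0,0,0,0,0]
}}

```text
time_s: 11.73
ee_pos: [449.2, 394.8, 13.2]
ee_rot: [-179.8, -0.0, 145.1]
force: [-0.4, 0.5, 0.1]
gripper_width: 91.2
gripper_force: 0.0
```

Call:
{"method": "send_rows", "body": {
  "grip": [-0.2,-0.2,-0.2,-0.2,-0.2,-0.2,-0.2,-0.2],
  "xyz": [
    [0,0,0],
    [0,0,0],
    [0,0,0],
    [0,0,0],
    [0,0,0],
    [0,0,0],
    [0,0,0],
    [0,0,0]
  ],
  "yaw": [0,0,0,0,0,0,0,0]
}}

```text
time_s: 12.4
ee_pos: [450.1, 396.3, 16.4]
ee_rot: [180.0, 0.0, 145.1]
force: [0.5, -0.3, 1.5]
gripper_width: 59.6
gripper_force: 20.0
```

Call:
{"method": "send_rows", "body": {
  "grip": [-0.2,-0.2,-0.2,-0.2,-0.2,-0.2,-0.2,-0.2],
  "xyz": [
    [0,0,0.02],
    [0,0,0.05],
    [0,0,0.08],
    [0,0,0.11],
    [0,0,0.135],
    [0,0,0.14],
    [0,0,0.14],
    [0,0,0.14]
  ],
  "yaw": [0,0,0,0,0,0,0,0]
}}

```text
time_s: 13.07
ee_pos: [449.1, 395.7, 154.9]
ee_rot: [-179.9, -0.0, 145.1]
force: [0.1, 0.0, -0.7]
gripper_width: 59.2
gripper_force: 20.0
```

Call:
{"method": "send_rows", "body": {
  "grip": [-0.2,-0.2,-0.2,-0.2,-0.2,-0.2,-0.2,-0.2],
  "xyz": [
    [0.005,-0.03,0],
    [0.01,-0.065,0],
    [0.015,-0.1,0],
    [0.02,-0.135,0],
    [0.025,-0.17,0],
    [0.035,-0.205,0],
    [0.04,-0.24,0],
    [0.045,-0.265,0]
  ],
  "yaw": [4,8,12,16,20,24,28,33]
}}

```text
time_s: 13.73
ee_pos: [493.3, 128.3, 153.6]
ee_rot: [-179.9, -0.3, 178.2]
force: [-0.2, -0.2, -0.1]
gripper_width: 59.7
gripper_force: 20.0
```

Call:
{"method": "send_rows", "body": {
  "grip": [-0.2,-0.2,-0.2,-0.2,-0.2,-0.2,-0.2,-0.2],
  "xyz": [
    [0.006,-0.035,0],
    [0.012,-0.07,0],
    [0.017,-0.099,0],
    [0.017,-0.099,-0.01],
    [0.017,-0.099,-0.04],
    [0.017,-0.099,-0.07],
    [0.017,-0.099,-0.09],
    [0.017,-0.099,-0.096]
  ],
  "yaw": [0,0,0,0,0,0,0,0]
}}

```text
time_s: 14.4
ee_pos: [507.5, 32.4, 54.9]
ee_rot: [-180.0, -0.6, 178.0]
force: [-0.0, -0.2, -0.7]
gripper_width: 59.2
gripper_force: 20.0
```

Call:
{"method": "send_rows", "body": {
  "grip": [-0.2,-0.2,-0.2],
  "xyz": [
    [0,0,-0.003],
    [0,0,-0.0045],
    [0,0,-0.0045]
  ],
  "yaw": [0,0,0]
}}

```text
time_s: 14.65
ee_pos: [512.4, 32.5, 55.8]
ee_rot: [180.0, 0.1, 178.1]
force: [-0.2, 0.3, 0.2]
gripper_width: 59.4
gripper_force: 20.0
```

Call:
{"method": "send_rows", "body": {
  "grip": [-0.2,0.6,0.6,0.6,0.6,0.6,0.6,0.6],
  "xyz": [
    [0,0,-0.001],
    [0,0,-0.001],
    [0,0,-0.001],
    [0,0,-0.001],
    [0,0,0.02],
    [0,0,0.05],
    [0,0,0.085],
    [0,0,0.12]
  ],
  "yaw": [0,0,0,0,0,0,0,0]
}}

```text
time_s: 15.32
ee_pos: [511.3, 32.2, 176.8]
ee_rot: [180.0, -0.0, 178.1]
force: [0.3, -0.1, -0.3]
gripper_width: 73.0
gripper_force: 0.0
```

Call:
{"method": "send_rows", "body": {
  "grip": [-0.1,-0.1,-0.1,-0.1,-0.1,-0.1,-0.1,-0.1],
  "xyz": [
    [-0.005,0,0.03],
    [-0.005,0,0.055],
    [-0.005,0,0.08],
    [-0.005,0,0.105],
    [-0.005,0,0.13],
    [0,0,0.15],
    [0,0,0.165],
    [0,0,0.165]
  ],
  "yaw": [-6,-12,-18,-24,-30,-36,-42,-48]
}}

```text
time_s: 15.98
ee_pos: [513.2, 32.3, 344.5]
ee_rot: [179.7, 0.3, 129.8]
force: [0.1, 0.2, 0.5]
gripper_width: 40.8
gripper_force: 0.0
```

Call:
{"method": "send_rows", "body": {
  "grip": [-0.1,-0.1,-0.1,-0.1,-0.1,-0.1,-0.1,-0.1],
  "xyz": [
    [0.02,0,0],
    [0.045,0,0],
    [0.07,0,0],
    [0.1,0,0],
    [0.13,0,0],
    [0.16,-0.003,0],
    [0.176,-0.006,0],
    [0.176,-0.006,0]
  ],
  "yaw": [-6,-12,-18,-24,-30,-36,-42,-42]
}}

```text
time_s: 16.65
ee_pos: [690.5, 25.7, 338.2]
ee_rot: [-180.0, 0.0, 87.9]
force: [-0.5, -0.1, -1.2]
gripper_width: 41.3
gripper_force: 0.0
```

```bash
python3 -c "
from h import *
g=grab('top','t4'); grab('scene','s4')
a=cv2.imread('pics/s4.png')[50:250,230:370];b=cv2.imread('pics/t4.png')[110:260,240:400]
a=cv2.resize(a,(420,600),interpolation=2)
b=cv2.resize(b,(380,356),interpolation=2); b=cv2.copyMakeBorder(b,0,244,0,0,0)
cv2.imwrite('pics/m4.png',np.hstack([a,b])); print(env.state()['ee_pos'],env.state()['ee_rot'])
print(w2px(ld('s4'),[688,25.7,310]),(w2px(ld('s4'),[688,25.7,310])-[230,50])*3)"
```

```text
[687.62161754  26.20646775 339.796865  ] [-1.79910782e+02 -3.23832565e-03  8.81536382e+01]
[328.36678953 132.47901743] [295.1003686  247.43705228]
```

View pics/m4.png

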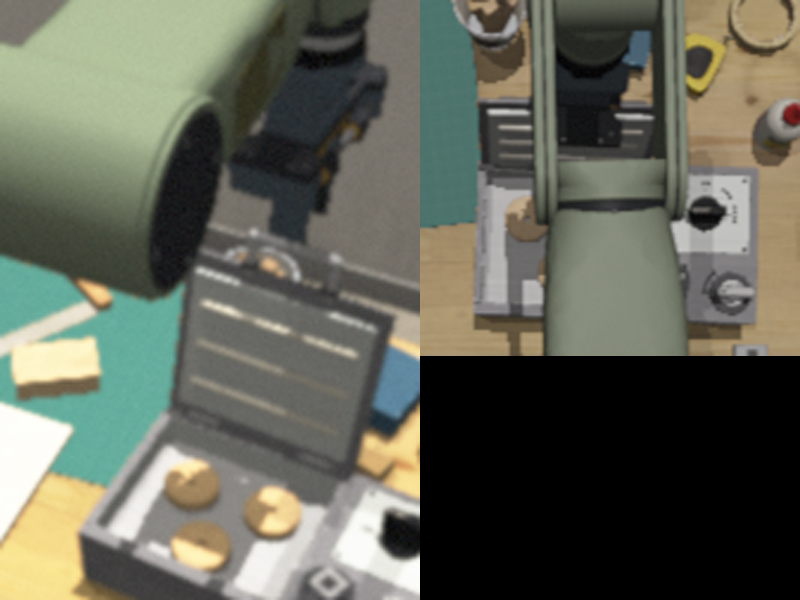

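The gripper is directly above the handle bar at (295,247), and all three wheels lie in the chamber. I'll descend and grip the bar.

Call:
{"method": "send_rows", "body": {
  "grip": [-0.1,-0.1,-0.1,-0.1,-0.8,-0.8,-0.8,-0.8],
  "xyz": [
    [0,0,-0.015],
    [0,0,-0.03],
    [0,0,-0.042],
    [0,0,-0.042],
    [0,0,-0.042],
    [0,0,-0.042],
    [0,0,-0.042],
    [0,0,-0.042]
  ],
  "yaw": [0,0,0,0,0,0,0,0],
  "grip_force": 12
}}

```text
time_s: 17.42
ee_pos: [688.0, 26.3, 299.8]
ee_rot: [179.9, -0.0, 88.1]
force: [-0.6, -0.3, -0.1]
gripper_width: 17.4
gripper_force: 0.0
```

Call:
{"method": "send_rows", "body": {
  "grip": [-0.8,-0.8,-0.8,-0.8],
  "xyz": [
    [0,0,0],
    [0,0,0],
    [0,0,0],
    [0,0,0]
  ],
  "yaw": [0,0,0,0]
}}

```text
time_s: 17.75
ee_pos: [688.2, 26.3, 299.4]
ee_rot: [179.9, -0.0, 88.0]
force: [-0.0, 0.8, 5.0]
gripper_width: 11.8
gripper_force: 12.0
```

Call:
{"method": "send_rows", "body": {
  "grip": [-0.8,-0.8,-0.8,-0.8,-0.8,-0.8,-0.8,-0.8],
  "xyz": [
    [-0.0268,0.0009,0.0039],
    [-0.054,0.0019,0.0044],
    [-0.081,0.0028,0.0017],
    [-0.1075,0.0038,-0.0041],
    [-0.1331,0.0047,-0.0132],
    [-0.1575,0.0055,-0.0252],
    [-0.1575,0.0055,-0.0252],
    [-0.1575,0.0055,-0.0252]
  ],
  "yaw": [0,0,0,0,0,0,0,0]
}}

```text
time_s: 18.42
ee_pos: [527.3, 32.2, 272.9]
ee_rot: [-179.6, -0.0, 88.1]
force: [-5.2, 2.0, 3.9]
gripper_width: 11.5
gripper_force: 12.0
```

Call:
{"method": "send_rows", "body": {
  "grip": [-0.8,-0.8,-0.8,-0.8,-0.8,-0.8,-0.8,-0.8],
  "xyz": [
    [-0.0228,0.0008,-0.0149],
    [-0.0435,0.0015,-0.0323],
    [-0.0621,0.0022,-0.0522],
    [-0.0781,0.0027,-0.0741],
    [-0.0915,0.0032,-0.0978],
    [-0.1005,0.0035,-0.119],
    [-0.1005,0.0035,-0.119],
    [-0.1005,0.0035,-0.119]
  ],
  "yaw": [0,0,0,0,0,0,0,0]
}}

```text
time_s: 19.08
ee_pos: [430.9, 35.6, 153.3]
ee_rot: [-180.0, -0.0, 88.0]
force: [2.7, 1.7, -5.0]
gripper_width: 11.3
gripper_force: 12.0
```

Call:
{"method": "send_rows", "body": {
  "grip": [-0.8,-0.8,-0.8,-0.8,-0.8,-0.8,-0.8,-0.8],
  "xyz": [
    [-0.0077,0.0003,-0.0261],
    [-0.0123,0.0004,-0.0528],
    [-0.0132,0.0005,-0.065],
    [-0.0137,0.0005,-0.073],
    [-0.0137,0.0005,-0.0777],
    [-0.0137,0.0005,-0.0785],
    [-0.0137,0.0005,-0.0785],
    [-0.0137,0.0005,-0.0785]
  ],
  "yaw": [0,0,0,0,0,0,0,0]
}}

```text
time_s: 19.75
ee_pos: [418.1, 35.9, 76.7]
ee_rot: [179.8, -0.0, 88.0]
force: [3.8, 2.8, 0.6]
gripper_width: 11.6
gripper_force: 12.0
```

Call:
{"method": "send_rows", "body": {
  "grip": [-0.8,-0.8,-0.8,-0.8,-0.8],
  "xyz": [
    [0,0,-0.002],
    [0,0,-0.004],
    [0,0,-0.006],
    [0,0,-0.006],
    [0,0,-0.006]
  ],
  "yaw": [0,0,0,0,0]
}}

```text
time_s: 20.17
ee_pos: [418.2, 35.6, 71.9]
ee_rot: [179.7, 0.0, 88.1]
force: [-0.0, 0.3, 13.3]
gripper_width: 11.7
gripper_force: 12.0
```

Call:
{"method": "send_rows", "body": {
  "grip": [-0.45,-0.45,-0.45,-0.45,-0.45,-0.45,-0.45,-0.45],
  "xyz": [
    [0,0,0.006],
    [0,0,0.006],
    [0,0,0.006],
    [0,0,0.03],
    [0,0,0.06],
    [0,0,0.09],
    [0,0,0.12],
    [0,0,0.13]
  ],
  "yaw": [0,0,0,0,0,0,0,0]
}}

```text
time_s: 20.83
ee_pos: [417.5, 35.7, 203.2]
ee_rot: [179.7, -0.0, 88.1]
force: [1.5, 0.4, 0.1]
gripper_width: 24.7
gripper_force: 0.0
```

Call:
{"method": "send_rows", "body": {
  "grip": [0.1,0.1,0.1,0.1,0.1,0.1,0.1,0.1],
  "xyz": [
    [0.005,-0.025,0],
    [0.01,-0.055,0],
    [0.016,-0.085,0],
    [0.022,-0.115,0],
    [0.03,-0.145,0],
    [0.04,-0.175,0],
    [0.045,-0.205,0],
    [0.05,-0.23,0]
  ],
  "yaw": [-5,-11,-17,-23,-29,-35,-41,-45]
}}

```text
time_s: 21.5
ee_pos: [465.4, -196.2, 198.9]
ee_rot: [-179.9, 0.1, 42.7]
force: [0.7, 1.1, -0.3]
gripper_width: 50.2
gripper_force: 0.0
```

```bash
python3 -c "
from h import *
g=grab('top','t5'); grab('scene','s5')
a=cv2.imread('pics/s5.png')[110:310,250:450];b=cv2.imread('pics/t5.png')[140:260,255:440]
a=cv2.resize(a,(400,400),interpolation=2)
b=cv2.resize(b,(400,260),interpolation=2); b=cv2.copyMakeBorder(b,0,140,0,0,0)
cv2.imwrite('pics/m5.png',np.hstack([a,b])); print(env.state()['ee_pos'],env.state()['ee_rot'])"
```

```text
[ 466.05648698 -197.33002262  198.7067281 ] [-1.79956322e+02  1.07435877e-01  4.28000259e+01]
```

View pics/m5.png

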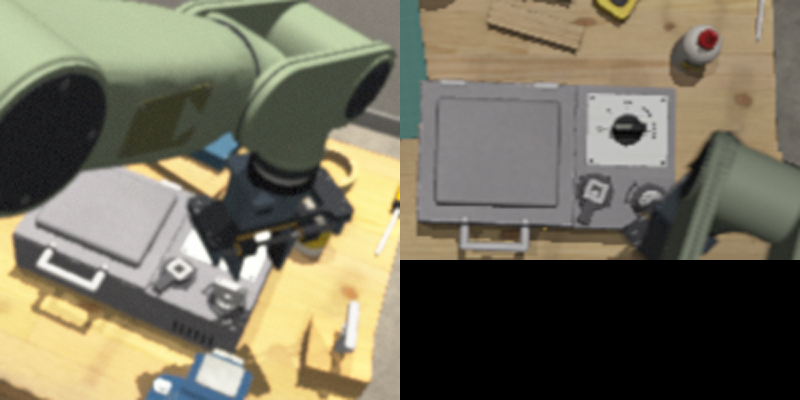

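The lid is shut flat, with its handle in front of the box. I'll move on to the key.

Call:
{"method": "send_rows", "body": {
  "grip": [0.1,0.1,0.1,0.1,0.1,0.1,0.1,0.1],
  "xyz": [
    [0.007,-0.03,0],
    [0.014,-0.06,0],
    [0.021,-0.09,0],
    [0.028,-0.12,0],
    [0.036,-0.148,0],
    [0.036,-0.148,-0.02],
    [0.036,-0.148,-0.04],
    [0.036,-0.148,-0.06]
  ],
  "yaw": [-6,-12,-18,-24,-30,-34,-34,-34]
}}

```text
time_s: 22.27
ee_pos: [501.5, -341.6, 138.3]
ee_rot: [-179.9, 0.1, 9.1]
force: [-0.5, -0.4, -0.1]
gripper_width: 50.0
gripper_force: 0.0
```

Call:
{"method": "send_rows", "body": {
  "grip": [0.1,0.1,0.1,0.1],
  "xyz": [
    [0,0,-0.001],
    [0,0,-0.001],
    [0,0,-0.001],
    [0,0,-0.001]
  ],
  "yaw": [0,0,0,0]
}}

```text
time_s: 22.6
ee_pos: [502.9, -342.3, 140.3]
ee_rot: [179.9, -0.1, 9.1]
force: [0.2, -0.7, -0.2]
gripper_width: 49.8
gripper_force: 0.0
```

```bash
python3 -c "
from h import *
g=grab('top','t6'); grab('scene','s6')
a=cv2.imread('pics/s6.png')[200:320,340:460];b=cv2.imread('pics/t6.png')[180:270,370:450]
a=cv2.resize(a,(400,400),interpolation=2)
b=cv2.resize(b,(356,400),interpolation=2)
cv2.imwrite('pics/m6.png',np.hstack([a,b])); print(env.state()['ee_pos'],env.state()['ee_rot'])"
```

```text
[ 502.76907622 -342.42180943  140.23988087] [ 1.79896426e+02 -1.02692649e-01  9.07538054e+00]
```

View pics/m6.png

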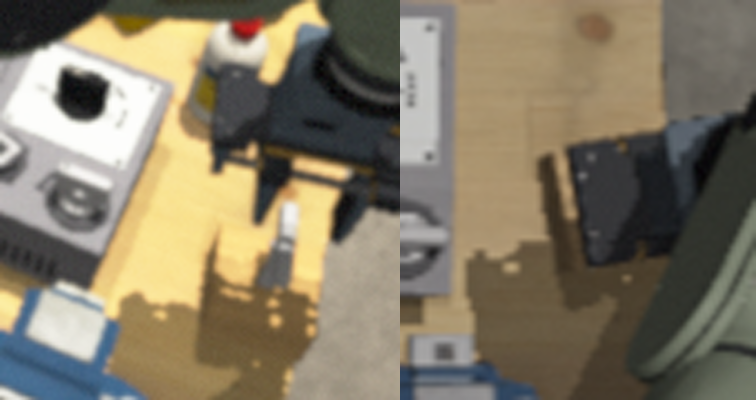

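The T-bar lies centred between the open fingers, at about (285,245) in the left view. I'll descend and grip it.

Call:
{"method": "send_rows", "body": {
  "grip": [0.1,0.1,0.1,0.1,0.1,0.1,-0.75,-0.75],
  "xyz": [
    [0,-0.003,-0.015],
    [0,-0.003,-0.03],
    [0,-0.003,-0.045],
    [0,-0.003,-0.055],
    [0,-0.003,-0.06],
    [0,-0.003,-0.06],
    [0,-0.003,-0.06],
    [0,-0.003,-0.06]
  ],
  "yaw": [0,0,0,0,0,0,0,0],
  "grip_force": 35
}}

```text
time_s: 23.37
ee_pos: [502.8, -345.7, 79.8]
ee_rot: [179.9, -0.1, 9.1]
force: [-0.0, -0.0, -0.1]
gripper_width: 39.8
gripper_force: 0.0
```

Call:
{"method": "send_rows", "body": {
  "grip": [-0.75,-0.75,-0.75,-0.75,-0.75,-0.75,-0.75,-0.75],
  "xyz": [
    [0,0,0],
    [0,0,0],
    [0,0,0],
    [0,0,0],
    [0,0,0],
    [0,0,0],
    [0,0,0],
    [0,0,0]
  ],
  "yaw": [0,0,0,0,0,0,0,0]
}}

```text
time_s: 24.03
ee_pos: [502.3, -345.4, 79.1]
ee_rot: [180.0, -0.0, 9.1]
force: [0.2, 0.2, 3.0]
gripper_width: 13.7
gripper_force: 35.0
```

Call:
{"method": "send_rows", "body": {
  "grip": [-0.75,-0.75,-0.75,-0.75,-0.75,-0.75,-0.75,-0.75],
  "xyz": [
    [0,0,0.01],
    [0,0,0.03],
    [0,0,0.055],
    [0,0,0.08],
    [0,0,0.105],
    [0,0,0.13],
    [0,0,0.14],
    [0,0,0.14]
  ],
  "yaw": [0,0,0,0,0,0,0,0]
}}

```text
time_s: 24.7
ee_pos: [503.2, -346.0, 221.8]
ee_rot: [179.8, -0.2, 9.1]
force: [0.7, -1.4, -1.3]
gripper_width: 13.6
gripper_force: 35.0
```

Call:
{"method": "send_rows", "body": {
  "grip": [-0.75,-0.75,-0.75,-0.75,-0.75,-0.75,-0.75,-0.75],
  "xyz": [
    [-0.001,0.025,0],
    [-0.002,0.055,0],
    [-0.003,0.085,0],
    [-0.004,0.115,0],
    [-0.005,0.145,0],
    [-0.006,0.175,0],
    [-0.008,0.205,0],
    [-0.009,0.22,0]
  ],
  "yaw": [6,12,18,25,32,39,46,53]
}}

```text
time_s: 25.37
ee_pos: [491.3, -122.0, 216.8]
ee_rot: [-179.7, -0.0, 62.5]
force: [0.1, -0.3, -0.9]
gripper_width: 13.8
gripper_force: 35.0
```

Call:
{"method": "send_rows", "body": {
  "grip": [-0.75,-0.75,-0.75,-0.75,-0.75,-0.75,-0.75,-0.75],
  "xyz": [
    [0,0.01,0],
    [0,0.019,0],
    [0,0.019,-0.015],
    [0,0.019,-0.03],
    [0,0.019,-0.036],
    [0,0.019,-0.036],
    [0,0.019,-0.036],
    [0,0.019,-0.036]
  ],
  "yaw": [6,7,7,7,7,7,7,7]
}}

```text
time_s: 26.03
ee_pos: [493.5, -106.6, 183.2]
ee_rot: [180.0, -0.0, 69.0]
force: [0.1, -0.1, -1.2]
gripper_width: 14.2
gripper_force: 35.0
```

```bash
python3 -c "
from h import *
g=grab('scene','s7'); st=env.state(); e=st['ee_pos'];print(e,st['ee_rot'],st['gripper_width'])
t=[e[0],e[1],e[2]-70]; u=w2px(g,t); l=w2px(g,[493.1,-106,99]); print(u,l,'crop',(u-[310,180])*7,(l-[310,180])*7)
crop('s7',310,180,390,260,7,'m7')"
```

```text
[ 493.6104749  -106.56377479  183.39658105] [ 1.79923702e+02 -1.03841835e-02  6.90035449e+01] 13.522780962839397
[340.70592735 240.88609671] [339.87263743 243.89872239] crop [214.94149142 426.20267695] [209.10846202 447.29105674]
```

View pics/m7.png

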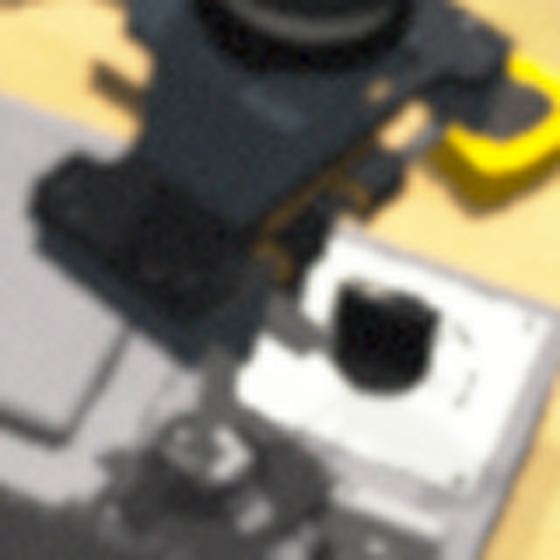

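The shank tip at about (215,425) lines up over the socket at about (207,447), as predicted. I'll insert it slowly.

Call:
{"method": "send_rows", "body": {
  "grip": [-0.75,-0.75,-0.75,-0.75,-0.75,-0.75,-0.75,-0.75],
  "xyz": [
    [0,0,-0.005],
    [0,0,-0.01],
    [0,0,-0.013],
    [0,0,-0.016],
    [0,0,-0.018],
    [0,0,-0.019],
    [0,0,-0.019],
    [0,0,-0.019]
  ],
  "yaw": [0,0,0,0,0,0,0,0]
}}

```text
time_s: 26.75
ee_pos: [493.2, -106.3, 163.8]
ee_rot: [180.0, 0.0, 69.1]
force: [0.2, 0.2, -1.1]
gripper_width: 13.8
gripper_force: 35.0
```

```bash
python3 -c "
from h import *
st=env.state(); print(st['ee_pos'],st['force'],st['torque'])"
```

```text
[ 493.20591896 -106.26068837  163.80672987] [ 0.21420808  0.24123238 -1.14390938] [-0.1037364   0.05735383  0.00234209]
```

Call:
{"method": "send_rows", "body": {
  "grip": [-0.75,-0.75,-0.75,-0.75,-0.75],
  "xyz": [
    [0,0,-0.002],
    [0,0,-0.004],
    [0,0,-0.006],
    [0,0,-0.006],
    [0,0,-0.006]
  ],
  "yaw": [0,0,0,0,0]
}}

```text
time_s: 27.17
ee_pos: [493.0, -106.2, 157.6]
ee_rot: [-180.0, 0.0, 69.1]
force: [0.1, -0.3, -1.4]
gripper_width: 13.9
gripper_force: 35.0
```

```bash
python3 -c "
from h import *
st=env.state(); print(st['ee_pos'],st['force'],st['torque'])"
```

```text
[ 492.98796764 -106.23905418  157.59232469] [ 0.06600377 -0.26825006 -1.38344989] [-0.1117005   0.06110969 -0.00991457]
```

Call:
{"method": "send_rows", "body": {
  "grip": [-0.75,-0.75,-0.75,-0.75,-0.75],
  "xyz": [
    [0,0,-0.003],
    [0,0,-0.006],
    [0,0,-0.008],
    [0,0,-0.008],
    [0,0,-0.008]
  ],
  "yaw": [0,0,0,0,0]
}}

```text
time_s: 27.58
ee_pos: [493.0, -106.2, 149.6]
ee_rot: [-180.0, 0.0, 69.1]
force: [1.1, 0.8, -0.4]
gripper_width: 13.9
gripper_force: 35.0
```

Call:
{"method": "send_rows", "body": {
  "grip": [-0.75,-0.75,-0.75,-0.75,-0.75,-0.75,-0.75,-0.75],
  "xyz": [
    [0,0,0],
    [0,0,0],
    [0,0,0],
    [0,0,0],
    [0,0,0],
    [0,0,0],
    [0,0,0],
    [0,0,0]
  ],
  "yaw": [-5,-10,-15,-20,-25,-30,-30,-30]
}}

```text
time_s: 28.25
ee_pos: [492.4, -106.0, 149.7]
ee_rot: [-179.9, 0.0, 39.2]
force: [-2.5, 1.4, 0.5]
gripper_width: 13.9
gripper_force: 35.0
```

```bash
python3 -c "
from h import *
st=env.state(); print(st['ee_pos'],st['force'],st['torque'],st['qpos'][5])"
```

```text
[ 492.44847016 -105.98963805  149.73184279] [-2.47183887  1.4243367   0.53752028] [ 0.16680965  0.59029008 -0.02104529] 37.36068760653568
```

Call:
{"method": "send_rows", "body": {
  "grip": [-0.75,-0.75,-0.75,-0.75,-0.75,-0.75,-0.75,-0.75],
  "xyz": [
    [0,0,0],
    [0,0,0],
    [0,0,0],
    [0,0,0],
    [0,0,0],
    [0,0,0],
    [0,0,0],
    [0,0,0]
  ],
  "yaw": [-6,-12,-18,-24,-30,-36,-40,-40]
}}

```text
time_s: 28.92
ee_pos: [492.1, -105.1, 149.7]
ee_rot: [-179.9, 0.1, -0.9]
force: [-3.7, 4.4, 1.7]
gripper_width: 13.7
gripper_force: 35.0
```

```bash
python3 -c "
from h import *
st=env.state(); print(st['ee_pos'],st['ee_rot'],st['force'],st['torque'],st['qpos'][5])"
```

```text
[ 492.1175401  -105.08576867  149.7398565 ] [-1.79865245e+02  1.31141964e-01 -9.32729765e-01] [-3.68002951  4.37428452  1.68248876] [0.980215   0.96172527 0.06981256] 77.44287430297626
```

Call:
{"method": "send_rows", "body": {
  "grip": [-0.75,-0.75,-0.75,-0.75],
  "xyz": [
    [0,0,0],
    [0,0,0],
    [0,0,0],
    [0,0,0]
  ],
  "yaw": [-3,-6,-6,-6]
}}

```text
time_s: 29.25
ee_pos: [492.1, -105.0, 149.7]
ee_rot: [-179.9, 0.2, -6.8]
force: [-2.9, 5.0, 2.8]
gripper_width: 13.7
gripper_force: 35.0
```

```bash
python3 -c "
from h import *
st=env.state(); print(st['ee_pos'],st['ee_rot'],st['force'],st['torque'],st['qpos'][5])"
```

```text
[ 492.07462077 -104.96330424  149.72172249] [-1.79862502e+02  1.52605163e-01 -6.77917472e+00] [-2.9213987   4.99789024  2.83358985] [1.08510973 0.95520874 0.08869273] 83.28248254363419
```

Call:
{"method": "send_rows", "body": {
  "grip": [-0.75,-0.75,-0.75,-0.75],
  "xyz": [
    [0,0,0],
    [0,0,0],
    [0,0,0],
    [0,0,0]
  ],
  "yaw": [-3,-5,-5,-5]
}}

```text
time_s: 29.58
ee_pos: [492.1, -104.8, 149.7]
ee_rot: [-179.9, 0.2, -11.8]
force: [-2.7, 4.9, 2.3]
gripper_width: 13.8
gripper_force: 35.0
```

```bash
python3 -c "
from h import *
st=env.state(); print(st['ee_pos'],st['ee_rot'],st['force'],st['torque'],st['qpos'][5],st['effort'][5])
grab('scene','s8');crop('s8',290,160,410,260,5,'m8')"
```

```text
[ 492.10181333 -104.80518064  149.7204577 ] [-1.79858414e+02  1.65146156e-01 -1.17814897e+01] [-2.71341594  4.8621558   2.27940951] [1.2418786  0.94155094 0.07721636] 88.28108011590746 0.06759390933439136
```

View pics/m8.png

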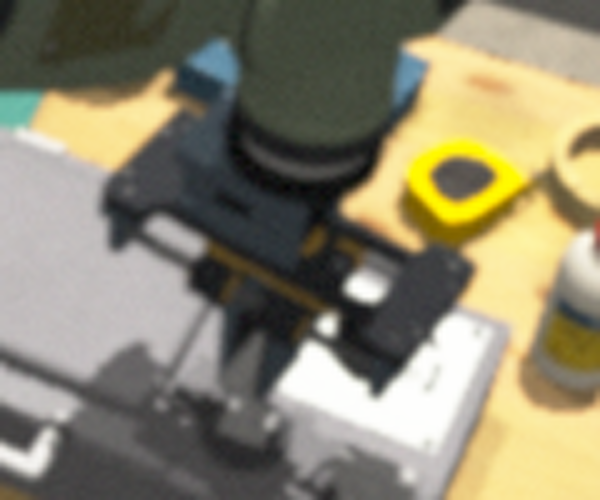

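Call:
{"method": "send_rows", "body": {
  "grip": [-0.75,-0.75,-0.75,-0.75],
  "xyz": [
    [0,0,0],
    [0,0,0],
    [0,0,0],
    [0,0,0]
  ],
  "yaw": [-3,-5,-5,-5]
}}

```text
time_s: 29.97
ee_pos: [492.1, -104.7, 149.7]
ee_rot: [-179.9, 0.2, -16.7]
force: [-3.1, 5.7, 2.2]
gripper_width: 14.0
gripper_force: 35.0
```

```bash
python3 -c "
from h import *
st=env.state(); print(st['ee_pos'],st['ee_rot'],st['force'],st['torque'],st['qpos'][5],st['effort'][5])"
```

```text
[ 492.14949531 -104.7076823   149.70521765] [-1.79868611e+02  1.75324978e-01 -1.67365204e+01] [-3.14572027  5.66291078  2.24997594] [1.34066758 0.91914338 0.25870629] 93.24259620974513 0.31056247651576996
```

Call:
{"method": "send_rows", "body": {
  "grip": [-0.75,-0.75,-0.75,-0.75],
  "xyz": [
    [0,0,0],
    [0,0,0],
    [0,0,0],
    [0,0,0]
  ],
  "yaw": [-2,-3,-3,-3]
}}

```text
time_s: 30.3
ee_pos: [492.3, -104.8, 149.7]
ee_rot: [-179.9, 0.2, -19.7]
force: [-2.5, 5.2, 2.0]
gripper_width: 13.9
gripper_force: 35.0
```

```bash
python3 -c "
from h import *
st=env.state(); print(st['ee_pos'],st['ee_rot'],st['force'],st['torque'],st['qpos'][5],st['effort'][5])"
```

```text
[ 492.28309066 -104.7594422   149.71443382] [-1.79884347e+02  1.63142161e-01 -1.97122716e+01] [-2.50382132  5.24757871  2.03257042] [1.32006329 0.80355097 0.37640847] 96.22647940236224 0.39380718022584915
```

The torque has risen to 0.38 N m, so the latch is at its stop. I'll turn back to the middle of the play and withdraw.

Call:
{"method": "send_rows", "body": {
  "grip": [-0.75,-0.75,-0.75,-0.75,-0.75,-0.75,-0.75,-0.75],
  "xyz": [
    [0,0,0],
    [0,0,0],
    [0,0,0.005],
    [0,0,0.012],
    [0,0,0.02],
    [0,0,0.035],
    [0,0,0.055],
    [0,0,0.07]
  ],
  "yaw": [6,11,11,11,11,11,11,11]
}}

```text
time_s: 30.97
ee_pos: [494.7, -107.7, 222.6]
ee_rot: [179.8, -0.3, -9.0]
force: [-0.1, 0.6, -0.4]
gripper_width: 14.1
gripper_force: 35.0
```

Call:
{"method": "send_rows", "body": {
  "grip": [-0.75,-0.75,-0.75,-0.75,-0.75,-0.75,-0.75,-0.75],
  "xyz": [
    [0.001,-0.025,0],
    [0.002,-0.055,0],
    [0.003,-0.085,0],
    [0.005,-0.115,0],
    [0.007,-0.145,0],
    [0.009,-0.175,0],
    [0.01,-0.205,0],
    [0.01,-0.22,0]
  ],
  "yaw": [3,6,9,12,15,18,18,18]
}}

```text
time_s: 31.63
ee_pos: [503.7, -331.2, 221.2]
ee_rot: [179.6, -0.1, 8.9]
force: [0.9, 0.3, -1.2]
gripper_width: 13.7
gripper_force: 35.0
```

```bash
python3 -c "
from h import *
g=grab('top','t9'); s=grab('scene','s9'); st=env.state(); e=st['ee_pos'];print(e,st['ee_rot'],st['gripper_width'])
a=cv2.imread('pics/s9.png')[150:310,330:450];b=cv2.imread('pics/t9.png')[190:260,325:445]
a=cv2.resize(a,(375,500),interpolation=2)
b=cv2.resize(b,(420,245),interpolation=2); b=cv2.copyMakeBorder(b,0,255,0,0,0)
cv2.imwrite('pics/m9.png',np.hstack([a,b])); print((w2px(s,[e[0],e[1],e[2]-70])-[330,150])*3.125)"
```

```text
[ 503.36354445 -329.59568011  220.53370356] [ 1.79803884e+02 -6.68772480e-02  8.84854607e+00] 13.435518895930862
[296.90429675 345.25306956]
```

View pics/m9.png

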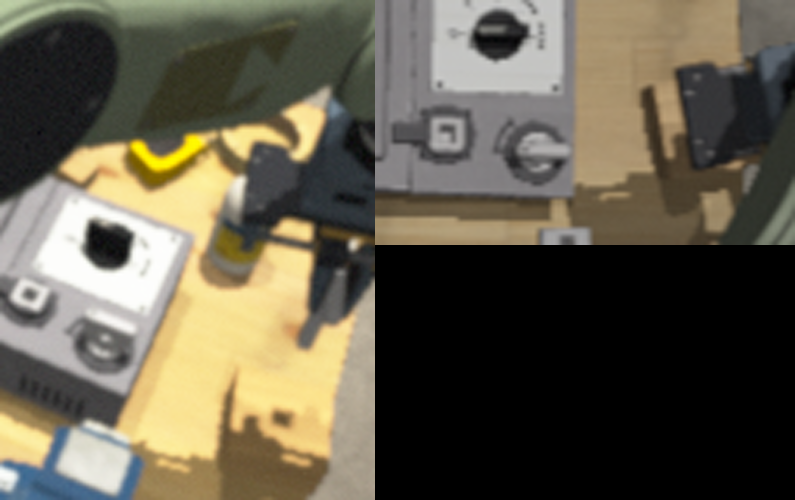

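The tongue now points left over the lid at (400,132), so the latch is locked. The key hangs at (303,347), and I'll check its tilt numerically.

```bash
python3 -c "
from h import *
s=ld('s9'); e=[503.36,-329.6,220.5]
for d in(-10,-25,-40,-55,-70): print(d,np.round(w2px(s,[e[0],e[1],e[2]+d]),1))
G=cv2.cvtColor(s['frame'],cv2.COLOR_RGB2GRAY).astype(int)
print('cols',list(range(418,446)))
for v in range(240,270): print(v,G[v,418:446].tolist())
"
```

```text
-10 [431.8 247.3]
-25 [430.  250.7]
-40 [428.3 254. ]
-55 [426.6 257.3]
-70 [425.  260.5]
cols [418, 419, 420, 421, 422, 423, 424, 425, 426, 427, 428, 429, 430, 431, 432, 433, 434, 435, 436, 437, 438, 439, 440, 441, 442, 443, 444, 445]
240 [228, 228, 228, 228, 229, 229, 229, 227, 227, 219, 176, 102, 57, 53, 50, 49, 46, 54, 73, 89, 95, 90, 65, 35, 25, 28, 37, 43]
241 [230, 228, 228, 227, 227, 227, 227, 228, 228, 218, 176, 97, 51, 44, 49, 44, 49, 63, 84, 95, 97, 90, 67, 32, 25, 32, 39, 48]
242 [228, 228, 227, 227, 223, 223, 224, 223, 223, 216, 167, 95, 54, 48, 46, 40, 53, 72, 90, 97, 95, 86, 64, 35, 27, 36, 46, 53]
243 [223, 224, 223, 223, 223, 222, 220, 221, 220, 207, 158, 88, 53, 50, 45, 44, 60, 81, 96, 95, 94, 87, 66, 34, 31, 38, 50, 64]
244 [221, 220, 220, 219, 218, 216, 217, 215, 216, 200, 150, 80, 52, 52, 48, 50, 71, 88, 93, 96, 95, 85, 63, 40, 35, 46, 52, 83]
245 [222, 220, 218, 214, 210, 212, 211, 213, 209, 191, 138, 77, 53, 44, 47, 57, 78, 95, 98, 97, 93, 84, 57, 38, 40, 54, 76, 110]
246 [221, 220, 216, 214, 211, 210, 207, 208, 203, 182, 129, 74, 49, 44, 51, 68, 83, 97, 96, 96
[... 2590 characters left out ...]
 216, 218, 219, 221, 222, 224, 223, 224, 224, 222, 223, 223, 226, 225, 225, 224, 219, 197, 172, 168, 168, 173, 172, 170]
266 [206, 207, 205, 209, 212, 217, 218, 221, 223, 225, 224, 225, 224, 224, 224, 225, 226, 225, 226, 223, 218, 194, 173, 170, 168, 168, 170, 170]
267 [204, 205, 211, 212, 216, 218, 221, 221, 222, 222, 222, 223, 224, 225, 224, 224, 226, 224, 226, 225, 221, 204, 182, 173, 168, 169, 167, 168]
268 [212, 212, 214, 216, 219, 222, 221, 221, 222, 221, 222, 223, 223, 224, 223, 224, 223, 223, 223, 222, 215, 196, 180, 174, 173, 172, 175, 172]
269 [219, 218, 219, 220, 220, 221, 221, 222, 221, 219, 222, 224, 224, 225, 225, 224, 222, 221, 222, 221, 206, 186, 176, 176, 178, 177, 178, 173]
```

Call:
{"method": "send_rows", "body": {
  "grip": [-0.75,-0.75,-0.75,-0.75,-0.75,-0.75,-0.75,-0.75],
  "xyz": [
    [-0.001,-0.01,-0.01],
    [-0.001,-0.016,-0.03],
    [-0.001,-0.016,-0.06],
    [-0.001,-0.016,-0.08],
    [-0.001,-0.016,-0.09],
    [-0.001,-0.016,-0.09],
    [-0.001,-0.016,-0.09],
    [-0.001,-0.016,-0.09]
  ],
  "yaw": [0,0,0,0,0,0,0,0]
}}

```text
time_s: 32.4
ee_pos: [503.2, -342.6, 131.4]
ee_rot: [179.9, -0.1, 9.1]
force: [0.3, -0.1, -0.3]
gripper_width: 13.6
gripper_force: 35.0
```

Call:
{"method": "send_rows", "body": {
  "grip": [-0.75,-0.75,-0.75],
  "xyz": [
    [0,0,0],
    [0,0,0],
    [0,0,0]
  ],
  "yaw": [0,0,0]
}}

```text
time_s: 32.65
ee_pos: [502.5, -342.5, 130.8]
ee_rot: [179.9, -0.1, 9.1]
force: [-0.4, 0.3, -1.0]
gripper_width: 13.8
gripper_force: 35.0
```

```bash
python3 -c "
from h import *
s=grab('scene','s10'); st=env.state(); e=st['ee_pos']; print(e,st['ee_rot'],st['force'])
for d in(-40,-55,-70): print(d,np.round(w2px(s,[e[0],e[1],e[2]+d]),1))
print('hole',np.round(w2px(s,[502.3,-345.6,45]),1))
G=cv2.cvtColor(s['frame'],cv2.COLOR_RGB2GRAY).astype(int)
u,v=w2px(s,[e[0],e[1],e[2]-70]).astype(int)
print('cols',u-12,u+13)
for r in range(v-14,v+14): print(r,*G[r,u-12:u+14])
"
```

```text
[ 502.42244004 -342.46670272  130.54905108] [ 1.79935578e+02 -5.91013691e-02  9.05076034e+00] [-0.09914589 -0.11637157 -0.18743179]
-40 [423.5 274.6]
-55 [422.  277.5]
-70 [420.5 280.2]
hole [420.1 283.5]
cols 408 433
266 218 218 218 216 214 210 206 205 206 205 204 206 200 175 123 71 50 45 47 64 82 95 97 93 81 59
267 217 216 216 216 216 211 209 206 206 206 205 206 199 170 115 66 52 47 57 75 87 96 97 94 83 55
268 220 218 217 217 215 215 212 212 212 211 212 212 205 174 115 66 47 46 61 80 92 97 94 91 82 58
269 223 220 221 220 220 220 217 217 219 218 219 218 210 180 120 67 47 56 68 84 93 97 94 94 78 57
270 226 225 224 223 223 222 220 221 221 221 220 220 215 187 130 75 55 69 79 85 94 97 94 92 77 58
271 226 226 226 224 225 224 224 223 222 221 222 221 216 188 133 88 76 81 86 87 95 99 97 96 80 73
272 224 224 226 227 226 225 225 224 225 224 225 221 212 175 121 94 89 91 86 90 96 99 99 98 98 111
273 222 223 222 224 224 224 224 224 224 224 226 220 200 152 108 98 95 95 95 93 96 98 104 119 147 173
274 224 223 224 224 223 223 223 223 222 222 223 214 178 125 99 96 98 103 111 112 111 112 115 152 190 
[... 1170 characters left out ...]
 85 87 83 82 81 85 100 111 128 170 194 201 202 202 204 202 201
287 90 90 91 93 91 89 89 92 86 90 90 87 86 82 86 84 88 107 147 182 195 201 205 204 206 204
288 88 90 91 92 92 91 89 92 92 93 89 91 88 88 88 87 89 93 115 148 173 187 197 200 200 200
289 93 91 89 91 89 90 90 91 91 91 91 93 89 93 89 91 91 90 103 119 131 151 170 174 175 181
290 91 90 87 89 90 89 90 93 92 90 91 91 94 92 92 95 95 112 139 149 138 127 127 126 124 130
291 91 89 90 89 90 89 90 90 93 93 91 91 91 95 94 93 102 137 177 190 177 154 137 138 132 119
292 93 91 90 91 88 90 93 91 92 91 93 92 91 93 91 97 108 142 170 181 174 169 167 177 174 160
293 92 95 96 92 94 93 91 91 91 92 91 92 92 94 92 94 100 115 127 125 124 132 154 174 177 173
```

The tip agrees with the prediction to within 1 px. I'll return to the exact pick pose and lower.

Call:
{"method": "send_rows", "body": {
  "grip": [-0.75,-0.75,-0.75,-0.75,-0.75,-0.75,-0.75,-0.75],
  "xyz": [
    [0,-0.003,0],
    [0,-0.003,-0.005],
    [0,-0.003,-0.01],
    [0,-0.003,-0.014],
    [0,-0.003,-0.018],
    [0,-0.003,-0.021],
    [0,-0.003,-0.021],
    [0,-0.003,-0.021]
  ],
  "yaw": [0,0,0,0,0,0,0,0]
}}

```text
time_s: 33.37
ee_pos: [502.0, -345.2, 108.4]
ee_rot: [-180.0, 0.0, 9.1]
force: [-0.0, -0.3, -1.3]
gripper_width: 13.9
gripper_force: 35.0
```

Call:
{"method": "send_rows", "body": {
  "grip": [-0.75,-0.75,-0.75,-0.75,-0.75,-0.75,-0.75,-0.75],
  "xyz": [
    [0,0,-0.005],
    [0,0,-0.01],
    [0,0,-0.015],
    [0,0,-0.02],
    [0,0,-0.024],
    [0,0,-0.027],
    [0,0,-0.028],
    [0,0,-0.028]
  ],
  "yaw": [0,0,0,0,0,0,0,0]
}}

```text
time_s: 34.03
ee_pos: [502.0, -345.1, 80.4]
ee_rot: [-180.0, 0.0, 9.1]
force: [0.4, 0.3, -1.7]
gripper_width: 13.9
gripper_force: 35.0
```

Call:
{"method": "send_rows", "body": {
  "grip": [-0.75,-0.75,-0.4,-0.4,-0.4,-0.4,-0.4,-0.4],
  "xyz": [
    [0,0,-0.001],
    [0,0,-0.001],
    [0,0,-0.001],
    [0,0,-0.001],
    [0,0,-0.001],
    [0,0,0.02],
    [0,0,0.05],
    [0,0,0.08]
  ],
  "yaw": [0,0,0,0,0,0,0,0]
}}

```text
time_s: 34.7
ee_pos: [501.6, -344.9, 161.1]
ee_rot: [-179.9, 0.1, 9.1]
force: [0.7, -1.0, 0.1]
gripper_width: 27.2
gripper_force: 0.0
```

Call:
{"method": "send_rows", "body": {
  "grip": [0,0,0,0,0,0,0,0],
  "xyz": [
    [0,0,0.03],
    [0.005,0.01,0.04],
    [0.015,0.035,0.04],
    [0.025,0.06,0.04],
    [0.035,0.085,0.04],
    [0.045,0.11,0.04],
    [0.055,0.135,0.04],
    [0.065,0.16,0.04]
  ],
  "yaw": [6,13,20,27,34,41,48,53]
}}

```text
time_s: 35.37
ee_pos: [567.5, -184.1, 201.1]
ee_rot: [180.0, -0.0, 62.4]
force: [0.5, -0.3, -0.8]
gripper_width: 45.4
gripper_force: 0.0
```

Call:
{"method": "send_rows", "body": {
  "grip": [0,0,0,0,0,0,0,0],
  "xyz": [
    [0.006,0.015,0],
    [0.012,0.033,0],
    [0.012,0.033,-0.02],
    [0.012,0.033,-0.04],
    [0.012,0.033,-0.05],
    [0.012,0.033,-0.05],
    [0.012,0.033,-0.05],
    [0.012,0.033,-0.05]
  ],
  "yaw": [6,13,20,26,26,26,26,26]
}}

```text
time_s: 36.03
ee_pos: [579.8, -152.7, 151.9]
ee_rot: [179.9, 0.0, 87.9]
force: [-0.1, 0.1, 0.9]
gripper_width: 45.4
gripper_force: 0.0
```

```bash
python3 -c "
from h import *
s=grab('scene','s11'); st=env.state(); e=st['ee_pos']; print(e,st['ee_rot'],st['force'])
# key bar check vs start
a=ld('scene0')['frame'].astype(int);b=s['frame'].astype(int)
def bar(f):
  sub=f[255:290,410:440]; m=(np.abs(sub[...,0]-sub[...,2])<25)&(sub.min(2)>110); ys,xs=np.nonzero(m); return len(xs),xs.mean()+410,ys.mean()+255
print(bar(a),bar(b))"
```

```text
[ 579.87767264 -152.76686552  152.06840659] [1.79859255e+02 3.18496750e-02 8.79557611e+01] [ 0.20749147 -1.25520202 -0.03925978]
(120, np.float64(425.5083333333333), np.float64(273.35)) (126, np.float64(424.94444444444446), np.float64(273.1031746031746))
```

The key stands in its block where it was at the start. Next I'll grip the dial.

Call:
{"method": "send_rows", "body": {
  "grip": [0,0,0,0,0,-0.8,-0.8,-0.8],
  "xyz": [
    [-0.0005,0.0005,-0.015],
    [-0.0005,0.0005,-0.03],
    [-0.0005,0.0005,-0.045],
    [-0.0005,0.0005,-0.053],
    [-0.0005,0.0005,-0.053],
    [-0.0005,0.0005,-0.053],
    [-0.0005,0.0005,-0.053],
    [-0.0005,0.0005,-0.053]
  ],
  "yaw": [0,0,0,0,0,0,0,0],
  "grip_force": 20
}}

```text
time_s: 36.75
ee_pos: [579.4, -152.1, 99.0]
ee_rot: [179.9, 0.0, 88.0]
force: [0.5, 0.1, 0.9]
gripper_width: 28.7
gripper_force: 0.0
```

Call:
{"method": "send_rows", "body": {
  "grip": [-0.8,-0.8,-0.8,-0.8,-0.8],
  "xyz": [
    [0,0,0],
    [0,0,0],
    [0,0,0],
    [0,0,0],
    [0,0,0]
  ],
  "yaw": [0,0,0,0,0]
}}

```text
time_s: 37.17
ee_pos: [580.1, -151.9, 98.5]
ee_rot: [179.8, 0.0, 88.0]
force: [5.8, -0.1, 0.8]
gripper_width: 13.0
gripper_force: 20.0
```

Call:
{"method": "send_rows", "body": {
  "grip": [-0.8,-0.8,-0.8,-0.8,-0.8,-0.8,-0.8,-0.8],
  "xyz": [
    [0.001,0,0],
    [0.001,0,0],
    [0.001,0,0],
    [0.001,0,0],
    [0.001,0,0],
    [0.001,0,0],
    [0.001,0,0],
    [0.001,0,0]
  ],
  "yaw": [-6,-12,-18,-24,-30,-36,-42,-45]
}}

```text
time_s: 37.83
ee_pos: [580.0, -151.8, 98.5]
ee_rot: [179.9, -0.0, 42.8]
force: [2.5, 0.7, 3.7]
gripper_width: 13.1
gripper_force: 20.0
```

Call:
{"method": "send_rows", "body": {
  "grip": [-0.8,-0.8,-0.8,-0.8,-0.8,-0.8,-0.8,-0.8],
  "xyz": [
    [0,0,0],
    [0,0,0],
    [0,0,0],
    [0,0,0],
    [0,0,0],
    [0,0,0],
    [0,0,0],
    [0,0,0]
  ],
  "yaw": [-6,-12,-18,-24,-30,-36,-42,-45]
}}

```text
time_s: 38.5
ee_pos: [579.9, -151.7, 98.5]
ee_rot: [180.0, -0.0, -2.2]
force: [2.3, 0.0, 3.2]
gripper_width: 13.0
gripper_force: 20.0
```

Call:
{"method": "send_rows", "body": {
  "grip": [-0.8,-0.8,-0.8,-0.8,-0.8,-0.8,-0.8,-0.8],
  "xyz": [
    [0,0,0],
    [0,0,0],
    [0,0,0],
    [0,0,0],
    [0,0,0],
    [0,0,0],
    [0,0,0],
    [0,0,0]
  ],
  "yaw": [-6,-12,-18,-24,-30,-36,-42,-45]
}}

```text
time_s: 39.17
ee_pos: [580.0, -151.6, 98.5]
ee_rot: [-180.0, -0.0, -47.2]
force: [0.6, -0.3, 2.7]
gripper_width: 13.1
gripper_force: 20.0
```

```bash
python3 -c "
from h import *
st=env.state(); print(st['ee_pos'],st['ee_rot'],st['force'],st['torque'],st['gripper_width'])"
```

```text
[ 579.96690506 -151.57373432   98.47110388] [-1.79956564e+02 -3.23194033e-02 -4.72005836e+01] [ 0.6056696  -0.32990821  2.70299132] [ 0.23649901 -0.18457501  0.0683812 ] 13.077709936515275
```

Call:
{"method": "send_rows", "body": {
  "grip": [-0.2,-0.2,-0.2,-0.2,-0.2,-0.2,-0.2,-0.2],
  "xyz": [
    [0,0,0],
    [0,0,0],
    [0,0,0],
    [0,0,0.01],
    [0,0,0.03],
    [0,0,0.055],
    [0,0,0.08],
    [0,0,0.085]
  ],
  "yaw": [0,0,0,0,0,0,0,0]
}}

```text
time_s: 39.83
ee_pos: [581.8, -152.5, 187.8]
ee_rot: [-179.8, -0.4, -46.9]
force: [0.6, -0.3, 1.1]
gripper_width: 36.5
gripper_force: 0.0
```

Call:
{"method": "send_rows", "body": {
  "grip": [0,0,0,0,0,0,0,0],
  "xyz": [
    [-0.01,-0.003,0],
    [-0.025,-0.007,0],
    [-0.04,-0.012,0],
    [-0.055,-0.016,0],
    [-0.07,-0.02,0],
    [-0.085,-0.025,0],
    [-0.1,-0.03,0],
    [-0.103,-0.031,0]
  ],
  "yaw": [6,12,18,24,30,36,42,48]
}}

```text
time_s: 40.5
ee_pos: [473.8, -183.0, 182.4]
ee_rot: [-180.0, 0.2, 1.3]
force: [-0.5, 0.7, 0.6]
gripper_width: 45.4
gripper_force: 0.0
```

Call:
{"method": "send_rows", "body": {
  "grip": [0,0,0,0,0,0,0,0],
  "xyz": [
    [0,0,0],
    [0,0,0],
    [0,0,0],
    [0,0,0],
    [0,0,0],
    [0,0,0],
    [0,0,0],
    [0,0,0]
  ],
  "yaw": [6,12,18,24,30,36,42,48]
}}

```text
time_s: 41.17
ee_pos: [476.1, -182.6, 182.4]
ee_rot: [-179.9, 0.0, 49.4]
force: [-0.4, 0.6, -0.8]
gripper_width: 45.6
gripper_force: 0.0
```

Call:
{"method": "send_rows", "body": {
  "grip": [0,0,0,0,0,0,0,0],
  "xyz": [
    [0,0,0],
    [0,0,0],
    [0,0,0],
    [0,0,0],
    [0,0,0],
    [0,0,0],
    [0,0,0],
    [0,0,0]
  ],
  "yaw": [6,12,18,24,30,36,39,39]
}}

```text
time_s: 41.83
ee_pos: [476.1, -182.6, 182.4]
ee_rot: [-179.9, -0.0, 88.1]
force: [-0.1, 0.0, 0.1]
gripper_width: 45.2
gripper_force: 0.0
```

```bash
python3 -c "
from h import *
s=grab('scene','s12'); grab('top','t12'); st=env.state(); e=st['ee_pos']; print(e,st['ee_rot'],st['force'])
P=lambda p:w2px(s,p)
import math
print('c',P([580,-151.6,126]),[ (d,np.round(P([580+20*math.cos(math.radians(d)),-151.6+20*math.sin(math.radians(d)),125]),1)) for d in(88,43,-2,-47,-92)])
f=s['frame'].astype(int); u,v=P([580,-151.6,125]).astype(int)
G=f.mean(2).astype(int); print(u-11,v-10)
for r in range(v-10,v+12): print(r,*G[r,u-11:u+12])"
```

```text
[ 476.30865342 -182.67456492  182.52066062] [-1.79964129e+02 -1.19416159e-02  8.79805761e+01] [ 0.40559011 -0.40179646 -0.84128917]
c [366.41176035 221.80622995] [(88, array([359.8, 219.5])), (43, array([363.4, 216.9])), (-2, array([368.7, 217.2])), (-47, array([372.7, 220.4])), (-92, array([373. , 224.6]))]
355 212
212 207 205 201 202 209 212 213 204 172 115 70 53 51 51 50 52 54 53 51 51 49 51 54
213 230 230 224 212 208 202 201 178 136 84 56 53 53 54 53 53 53 51 52 49 50 51 52
214 244 248 245 236 224 211 188 150 100 65 53 52 53 54 52 52 48 51 53 48 54 52 52
215 250 252 252 250 245 234 198 133 82 58 51 53 53 52 54 53 52 51 50 52 49 53 51
216 252 253 253 252 251 245 205 123 71 54 52 49 54 49 49 53 49 52 52 52 50 52 52
217 252 253 252 252 251 238 177 100 59 52 51 51 48 51 50 50 54 54 53 51 51 55 54
218 252 250 244 240 236 205 133 77 54 54 50 50 52 52 52 49 53 54 49 53 53 50 52
219 251 239 191 159 155 130 88 60 54 53 52 52 52 50 52 53 49 50 50 49 51 53 55
220 249 216 129 75 69 66 56 49 54 49 55 54 51 52 52 49 55 54 49 51 52 54 54
221 238 171 88 48 42 42 48 49 50 49 53 53 52 48 54 52 51 
[... 197 characters left out ...]
9 35 41 44 43 51 49 53 51 53 50 51 53 51 56
225 65 34 33 30 31 23 31 31 28 29 32 33 38 42 42 49 49 51 48 52 52 51 51
226 35 30 31 27 33 26 21 32 30 26 29 29 30 32 34 40 43 46 49 51 51 49 55
227 29 28 29 29 26 26 30 34 27 30 26 24 31 31 29 32 36 41 43 43 48 51 48
228 27 30 29 30 30 29 27 25 31 31 32 33 25 29 30 31 31 34 35 34 39 44 46
229 36 28 28 25 30 28 27 29 31 26 29 28 32 31 30 31 36 38 37 34 34 35 36
230 43 38 32 29 26 29 29 29 28 32 31 27 28 28 35 37 38 37 38 40 38 37 31
231 40 32 27 34 26 31 31 29 29 28 28 28 31 35 39 41 41 39 40 40 41 35 38
232 34 28 32 29 29 28 29 26 28 26 25 30 32 35 40 41 38 39 38 38 36 41 37
233 29 29 34 40 35 31 32 32 28 29 28 34 38 40 39 39 37 42 37 41 39 40 40
```

Call:
{"method": "send_rows", "body": {
  "grip": [0,0,0,0,0,0,0,0],
  "xyz": [
    [-0.007,0.03,0.01],
    [-0.014,0.06,0.02],
    [-0.021,0.095,0.03],
    [-0.028,0.13,0.03],
    [-0.035,0.165,0.03],
    [-0.042,0.2,0.03],
    [-0.05,0.235,0.03],
    [-0.056,0.25,0.03]
  ],
  "yaw": [0,0,0,0,0,0,0,0]
}}

```text
time_s: 42.6
ee_pos: [419.5, 70.3, 212.8]
ee_rot: [-180.0, -0.1, 88.1]
force: [-0.2, -0.5, 1.1]
gripper_width: 45.4
gripper_force: 0.0
```

```bash
python3 -c "
from h import *
import math
s=grab('top','t13'); grab('scene','s13')
P=lambda p:w2px(s,p)
print('c',P([580,-151.6,125]),[ (d,np.round(P([580+20*math.cos(math.radians(d)),-151.6+20*math.sin(math.radians(d)),125]),1)) for d in(88,43,-2,-47,-92)])
for n in('top0','t13'):
  f=ld(n)['frame'].astype(int); u,v=P([580,-151.6,125]).astype(int)
  G=f.mean(2).astype(int); print(n,u-10,v-9)
  for r in range(v-9,v+10): print(r,*G[r,u-10:u+11])"
```

```text
c [361.81863484 198.22542037] [(88, array([355.1, 198. ])), (43, array([357.1, 193.3])), (-2, array([361.9, 191.5])), (-47, array([366.7, 193.6])), (-92, array([368.6, 198.4]))]
top0 351 189
189 187 190 191 190 190 190 191 190 181 182 190 191 190 191 190 181 154 165 189 191 191
190 142 170 189 191 190 190 191 190 180 180 190 192 190 191 190 177 148 138 158 180 191
191 154 172 189 191 191 191 191 191 187 188 191 191 191 191 192 189 181 150 118 162 189
192 183 178 183 190 192 190 180 158 142 143 148 158 180 191 192 191 191 184 153 134 170
193 189 187 188 190 179 153 122 92 74 72 79 92 119 152 179 183 183 189 163 119 160
194 188 189 188 171 129 88 60 50 46 46 46 46 56 92 159 187 190 191 184 177 183
195 189 190 179 136 73 49 43 43 43 43 43 42 40 52 111 168 191 191 191 191 190
196 191 190 161 89 48 44 42 39 40 40 41 36 33 30 54 105 138 158 180 190 174
197 191 180 135 78 85 84 83 85 83 83 81 64 43 39 38 49 65 95 161 190 167
198 182 151 90 76 109 117 110 110 110 110 97 65 47 44 42 38 38 73 159 192 174
199 166 131 53 39 68 77 70 71 71 70 61 46 40 41 41 39 39 72 156 189 169
200 164 107 37 9 2
[... 1413 characters left out ...]
2 173
199 180 155 69 48 48 47 40 36 42 47 43 48 43 23 13 46 126 177 190 189 168
200 187 156 69 48 46 37 37 42 47 42 37 29 20 24 32 47 117 170 174 158 165
201 189 156 72 42 33 32 43 46 43 35 24 17 27 36 38 60 147 186 186 180 166
202 188 163 95 35 14 18 34 42 35 25 18 17 32 41 39 71 156 190 190 188 166
203 191 185 151 75 21 8 19 27 26 15 26 37 41 40 54 118 172 190 191 189 159
204 192 193 186 148 59 11 8 16 17 17 31 42 42 50 95 157 187 191 191 190 184
205 192 192 191 163 93 41 14 15 24 35 37 40 54 101 156 186 192 192 190 191 191
206 191 191 175 138 108 84 52 39 44 54 67 78 112 161 187 192 192 192 191 191 191
207 191 191 185 158 120 112 115 115 116 135 165 179 181 187 191 191 190 190 191 190 190
```

The dial's white line points to -47°, which is the three-dot mark. I'll go back to the start switch.

Call:
{"method": "send_rows", "body": {
  "grip": [0,0,0,0,0,0,0,0],
  "xyz": [
    [0.007,-0.03,0],
    [0.014,-0.06,0],
    [0.021,-0.095,0],
    [0.028,-0.13,0],
    [0.035,-0.165,0],
    [0.042,-0.2,-0.01],
    [0.05,-0.235,-0.02],
    [0.056,-0.25,-0.03]
  ],
  "yaw": [0,0,0,0,0,0,0,0]
}}

```text
time_s: 43.37
ee_pos: [477.0, -188.0, 182.3]
ee_rot: [179.9, 0.1, 87.8]
force: [-0.7, 0.2, 0.7]
gripper_width: 46.0
gripper_force: 0.0
```

Call:
{"method": "send_rows", "body": {
  "grip": [0,0,0,0,0,0,0,-0.8],
  "xyz": [
    [0,0,0],
    [0,0,-0.02],
    [0,0,-0.04],
    [0,0,-0.06],
    [0,0,-0.075],
    [0,0,-0.081],
    [0,0,-0.081],
    [0,0,-0.081]
  ],
  "yaw": [0,0,0,0,0,0,0,0]
}}

```text
time_s: 44.03
ee_pos: [476.9, -182.4, 102.3]
ee_rot: [180.0, -0.0, 88.1]
force: [0.6, -0.3, 0.4]
gripper_width: 41.6
gripper_force: 0.0
```

Call:
{"method": "send_rows", "body": {
  "grip": [-0.8,-0.8,-0.8,-0.8,-0.8,-0.8,-0.8,-0.8],
  "xyz": [
    [0,0,0],
    [0,0,0],
    [0,0,0],
    [0,0,0],
    [0,0,0],
    [0,0,0],
    [0,0,0],
    [0,0,0]
  ],
  "yaw": [0,0,0,0,0,0,0,0]
}}

```text
time_s: 44.7
ee_pos: [477.8, -182.9, 102.4]
ee_rot: [179.8, 0.0, 88.0]
force: [2.4, 0.7, 2.9]
gripper_width: 11.8
gripper_force: 20.0
```

Call:
{"method": "send_rows", "body": {
  "grip": [-0.8,-0.8,-0.8,-0.8,-0.8,-0.8,-0.8,-0.8],
  "xyz": [
    [0,0,0],
    [0,0,0],
    [0,0,0],
    [0,0,0],
    [0,0,0],
    [0,0,0],
    [0,0,0],
    [0,0,0]
  ],
  "yaw": [-6,-12,-19,-26,-33,-40,-46,-48]
}}

```text
time_s: 45.37
ee_pos: [477.0, -182.6, 102.4]
ee_rot: [180.0, -0.0, 39.9]
force: [1.8, 1.7, 4.6]
gripper_width: 12.2
gripper_force: 20.0
```

Call:
{"method": "send_rows", "body": {
  "grip": [-0.8,-0.8,-0.8,-0.8,-0.8],
  "xyz": [
    [0,0,0],
    [0,0,0],
    [0,0,0],
    [0,0,0],
    [0,0,0]
  ],
  "yaw": [-2,-4,-4,-4,-4]
}}

```text
time_s: 45.78
ee_pos: [477.0, -182.5, 102.4]
ee_rot: [180.0, -0.0, 36.2]
force: [1.9, 1.6, 4.3]
gripper_width: 12.1
gripper_force: 20.0
```

```bash
python3 -c "
from h import *
st=env.state(); print(st['ee_pos'],st['ee_rot'],st['force'],st['torque'],st['gripper_width'],st['effort'][5])"
```

```text
[ 476.95683751 -182.50761287  102.38070582] [ 1.79972291e+02 -4.00829180e-02  3.61585762e+01] [1.94405355 1.55623678 4.25916901] [ 0.41306046 -0.17689839  0.25213883] 12.098167078524908 0.24875247851014137
```

The torque is 0.25 N m, so the switch is at its stop. I'll turn it back, release and retreat.

Call:
{"method": "send_rows", "body": {
  "grip": [-0.8,-0.8,-0.8,-0.8,-0.8,-0.8,-0.8,-0.8],
  "xyz": [
    [0,0,0],
    [0,0,0],
    [0,0,0],
    [0,0,0],
    [0,0,0],
    [0,0,0],
    [0,0,0],
    [0,0,0]
  ],
  "yaw": [-1,-1,5,12,19,26,33,40]
}}

```text
time_s: 46.45
ee_pos: [477.6, -182.9, 102.4]
ee_rot: [179.9, 0.0, 76.5]
force: [3.2, 0.9, 4.7]
gripper_width: 11.7
gripper_force: 20.0
```

Call:
{"method": "send_rows", "body": {
  "grip": [-0.8,-0.8,-0.8,-0.2,-0.2,-0.2,-0.2,-0.2],
  "xyz": [
    [0,0,0],
    [0,0,0],
    [0,0,0],
    [0,0,0],
    [0,0,0],
    [0,0,0],
    [0,0,0.02],
    [0,0,0.05]
  ],
  "yaw": [6,12,12,12,12,12,12,12]
}}

```text
time_s: 47.12
ee_pos: [473.5, -181.8, 149.1]
ee_rot: [-179.5, -0.2, 88.0]
force: [0.8, 0.1, 0.5]
gripper_width: 36.3
gripper_force: 0.0
```

Call:
{"method": "send_rows", "body": {
  "grip": [0,0,0,0,0,0,0,0],
  "xyz": [
    [0,0,0.03],
    [0,0,0.06],
    [-0.007,0.03,0.08],
    [-0.014,0.065,0.08],
    [-0.021,0.1,0.08],
    [-0.028,0.135,0.08],
    [-0.035,0.17,0.08],
    [-0.04,0.205,0.08]
  ],
  "yaw": [0,0,0,0,0,0,0,0]
}}

```text
time_s: 47.78
ee_pos: [434.8, 23.3, 231.3]
ee_rot: [-179.9, 0.0, 88.0]
force: [0.7, 1.2, 0.3]
gripper_width: 45.8
gripper_force: 0.0
```

Call:
{"method": "send_rows", "body": {
  "grip": [0,0,0,0,0,0],
  "xyz": [
    [0,0.02,0],
    [0,0.04,0],
    [0,0.04,0],
    [0,0.04,0],
    [0,0.04,0],
    [0,0.04,0]
  ],
  "yaw": [0,0,0,0,0,0]
}}

```text
time_s: 48.28
ee_pos: [436.4, 61.2, 231.5]
ee_rot: [-180.0, 0.0, 88.0]
force: [-0.9, -0.1, -0.5]
gripper_width: 46.1
gripper_force: 0.0
```

```bash
python3 -c "
from h import *
grab('top','t14');s=grab('scene','s14'); st=env.state(); print(st['ee_pos'],st['force'])
A=ld('t13')['frame'].astype(int);B=ld('t14')['frame'].astype(int);d=np.abs(A-B).max(2)
print('deck diff',(d[185:250,337:385]>40).sum(),'block diff',(d[205:250,395:440]>40).sum())
C=ld('top0')['frame'].astype(int);d=np.abs(C-B).max(2)
print('start switch diff',(d[222:250,360:385]>40).sum(),'key diff',(d[205:250,400:440]>40).sum(),'bottle',(d[145:180,375:410]>40).sum())
f=s['frame'].astype(int)
sub=f[255:290,410:440]; m=(np.abs(sub[...,0]-sub[...,2])<25)&(sub.min(2)>110); ys,xs=np.nonzero(m); print(len(xs),xs.mean()+410,ys.mean()+255)"
```

```text
[436.57572312  61.24149883 231.64727903] [-0.60872673 -1.05385501 -0.15569414]
deck diff 0 block diff 0
start switch diff 0 key diff 1 bottle 0
127 425.00787401574803 273.1496062992126
```

```bash
python3 -c "
from h import *
print(env.job_done())"
```

```text
the job is handed in; nothing more can be done
None
```

The job is handed in: three wheels flat in the chamber, lid shut and locked, key back in its block, dial on three dots, and start switch twisted to its stop and sprung back, with no verdict returned by the hand-in call.

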